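# Pull the insert block out of the dry-block heater with the quarter-turn lifter

### The arm

A 6-joint arm with a two-finger parallel gripper is mounted at the origin on the work surface. World frame = base frame: x ahead of the robot, y to its left, z up, the work surface at z = 0. Lengths are in m, angles in rad, forces in N, time in s.
With the tool pointing down it reaches from about 0.375 to 0.975 m from the base axis. Payload 3.8 kg.
Tool frame: the origin (TCP) lies between the finger pads; the fingertips stand 17 mm ahead of it and the grasp point (between the pads) lies 2 mm behind it; y points along the fingers, z is the direction in which the jaws open and shut, and the axes are right-handed (so a half turn about y gives the same grasp; the last joint's range is limited). The gripper opens to 85 mm and grips with 20 to 120 N. Pads are 22 mm wide; open, the fingers measure 114 mm over their backs; the gripper's body (76 mm by 85 mm) begins 54 mm behind the grasp point. The pads swing forward as they close: fully open they stand 13 mm farther back than shut.
Start: joints at [1.291, 0.264, 1.604, -0, 1.274, -0.037], TCP at [0.162, 0.655, 0.248] pointing down, gripper open.
Joint ranges: [-2.63, 2.63], [-0.94, 2.18], [0.31, 2.57], [-1.31, 4.45], [0, 2.66], [-2.55, 2.55]. Speed limits (rad/s): [2.57, 2.57, 3.14, 3.14, 3.14, 3.14].

### API

Orientations are given as a rotation vector (axis times angle).
In Python, from workcell import bot, eyes, nets gives the robot as it stands. The module is installed in compiled form; this text tells all that it offers.
- The arm moves only by the tool jog_arm, never from a script. Its arguments are lists of equal length, an entry for each row: "turn": the turn, a rotation vector about the tool's x, y, z in rad, a list of three; "slide": the shift along the tool's x, y, z in mm, a list of three; "grip": the opening in per cent of the stroke, from 0 (shut) to 100 (fully open). A call has 1 to 5 rows; each row shifts and turns the commanded pose from where the row before left it, along the tool's axes as they then stand; what a row does not reach is not made up. A row lasts 1/10 s, in which the tool goes at most 50 mm and 8.59 degrees, less where a joint would pass 70% of its speed; a pose out of reach is approached as far as the arm can. A call with a gripper value outside its range is refused whole. The fingers move at their own pace and stop on an object; "newtons" is the grip in N (left out, the last holds). Time passes only in rows, so rows that do not move let the fingers close. It gives the time, the measured TCP pose, the force and the opening at its end, in the units of the state.
- bot.read_state(): the state, without advancing time (a new reading comes with each control period).
- eyes.read_camera(name): name is "side" or "top" or "wrist"; returns a dict with "img" (384x512x3 uint8, red, green, blue), "depth" (384x512 float32, m along the optical axis (not along the pixel's ray), 0 where there is no reading), "intrinsics" (3x3 intrinsics, pixels), "distortion" ([k1, k2, p1, p2, k3] as OpenCV has them; the pictures are not rectified), "position" and "rotation" of the camera in the world. Camera axes: x right, y down, z forward; pixel columns grow to the right and rows downward; lengths in m; the calibration is good to about 2 mm. A picture is of the moment at which its call begins.
- bot.finish_job(): hands the job in, once; it reports no verdict.
Trained networks look in a picture, given as the dict that the camera call returned (one of the last four; its "shot" number tells which), for a name from the list of things; names that differ only in an ending like _2 or _b are one class to them, and where a whole thing is asked for, a point or a joint stands for the part that bears it (a point fixed in the world has none). Each returns a list of dicts, best first, with "conf" (0 to 1); they miss things now and then, are a little off and sometimes report something else, mostly with a low value. They report only what shows in the picture. A call takes as long as a camera call. They do not tell look-alikes from the thing itself.
- nets.search_frame(thing, picture): "xyz" ([x, y, z] in m, in the coordinates of the camera as it stood for that picture, good to about 4 mm: the middle of the surface that is visible of it).
The state is a dict: "time": time; "q": joint angles; "joint_vel": joint speeds; "joint_torque": joint torques, N m; "tool_pos": TCP position; "tcp_rot": TCP orientation; "wrist_force": force on the tool from outside, world axes, zero at the start; "torque": the same for the moment, N m; "width": opening from 0.0 (shut) to 1.0 (fully open).
Only numpy, scipy, OpenCV 4.12 (cv2) and the standard library are available. Lean on these libraries where they do the work, as an engineer would, in place of code of your own. Each camera call takes 0.05 s, during which the arm holds its last target.

### The job

Take the orange-handled lifter from its sloping rest, stand it upright with its cross foot in the slot of the aluminium insert block, resting on the spring plunger inside, and let go of it. Then take it again by the flat orange grip, press it fully down against the spring and turn it a quarter turn clockwise (seen from above) to its stop so that the foot locks, pull the block straight up until it is well clear of the heater, set it upright in the middle of the white tile and let go, leaving the lifter locked in the block. Do not tip the block or disturb the bottles and the beaker.

Things in the scene. Friction and masses are not known exactly. Their poses are not given: they have to be found in the camera images.
- lifter: T-foot puller, 158 mm long, 0.12 kg. Origin: centre of the foot's underside; z along the shaft towards the grip. Cross foot 30 (its y) x 8 (x) x 7 mm (z), round shaft 10 mm thick to z = 131, then the orange grip. Starts lying in the rest, leaning 45 degrees, foot low, y level. Left in the slot, foot on the plunger, it stands by itself, leaning at most about 5 degrees.
- grip (a point): Middle of the lifter's flat orange grip, 144 mm along z from its foot's underside. The grip is 60 (y) x 12 (x) x 28 mm (z = 130 to 158), parallel to the foot; axes as the lifter's.
- insert: Aluminium block 46 x 46 x 62 mm high, 0.19 to 0.37 kg, loose in the heater's well, top 6 mm proud. Origin: centre of its underside; z up. Two spring catches hold it in the well: it comes free with about 4 to 10 N beyond its weight within the first 12 mm of travel, then rubs lightly. The well lets it turn by only about 3 degrees; twisted hard against the stop it binds, so ease off before pulling.
- slot (a point): Centre of the slot's mouth on the block; block's axes. Slot 34 (y) x 12 mm (x), 16 mm deep, over a wider pocket 11 mm high. A plunger 14 mm down gives 13 mm to the hard floor, spring 4 N rising to 9 N. The foot enters with its y along the block's, either way round; pressed over 10 mm it turns, only clockwise seen from above, 90 degrees (5 of play) to a hard stop; the spring then holds it under the roof.
- heater: Dry-block heater, white box 140 (x) x 150 (y) x 75 mm high, fixed. Origin: centre of its underside. A square well in the middle of its top holds the insert block, axes along the heater's.
- well (a point): Centre of the mouth of the heater's well, which is 48 x 48 mm and 56 mm deep; 75 mm above the bench.
- rest: Blue sloping rest, fixed, base 150 (x) x 80 (y) x 8 mm. Origin: centre of its underside. The lifter lies on it with its foot 55 mm towards -x, 40 mm high, rising 45 degrees towards +x. Saddle with low rails at 19 to 53 mm along the shaft, 50 mm wide ledge under the grip; between 60 and 125 mm the shaft is free all round. Lift the lifter straight up out of it.
- tile: White ceramic tile 130 x 130 x 8 mm, fixed on the bench. Origin: centre of its underside; its top is 8 mm above the bench.
- amber_bottle: Bystander: brown glass bottle, 54 mm diameter, 120 mm high, loose. Origin at its underside.
- wash_bottle: Bystander: white bottle, 60 mm diameter, 130 mm high, loose. Origin at its underside.
- beaker: Bystander: open glass, 72 mm diameter, 95 mm high, loose. Origin at its underside.
Mind the look-alikes: they are no part of the job. Leave any blue look-alike of the lifter alone. There is more than one size of the insert; the one meant has the size given above.

How it is judged:
On the way, in this order (a step that is already met when the one before it is completed fails the run):
1. the lifter stands upright with its foot on the plunger of the insert block, edge-on in the slot, and the robot has let go of it (z of lifter in the frame of insert between 0.044 and 0.0515 m and horizontal distance between lifter and insert below 0.006 m and angle between lifter's own z axis and vertical below 0.15 rad and contact force between lifter and the fingers below 0.05 N and angle between the y axis of lifter and the y axis of insert, either way round below 0.4 rad and horizontal distance between insert and heater below 0.006 m), for 0.2 s.
2. the lifter, still edge-on, is pressed down against the spring, its foot near the hard floor of the pocket (z of lifter in the frame of insert below 0.0385 m and angle between the y axis of lifter and the y axis of insert, either way round below 0.5 rad and horizontal distance between lifter and insert below 0.008 m), for 0.05 s.
3. the lifter is turned a quarter turn in the block, which is still in the heater (angle between the y axis of lifter and the y axis of insert, either way round above 1.25 rad and horizontal distance between lifter and insert below 0.008 m and z of insert in the frame of heater below 0.03 m), for 0.1 s.
4. the block hangs from the lifter, straight above the well and clear of it (z of insert in the frame of heater above 0.077 m and horizontal distance between insert and heater below 0.025 m and contact force between insert and the fingers below 0.05 N and distance between lifter and insert below 0.06 m), for 0.05 s.
At the end, for the whole second after the job is handed in: The insert block stands upright (within 0.08 rad) on the tile, its centre within 45 mm of the tile's centre, with the lifter still standing in it, turned at least 1.1 rad from the slot (locked); both at rest and let go (z of insert in the frame of tile between 0.004 and 0.012 m and horizontal distance between insert and tile below 0.045 m and angle between insert's own z axis and vertical below 0.08 rad and distance between lifter and insert below 0.055 m and angle between the y axis of lifter and the y axis of insert, either way round above 1.1 rad and linear speed of each of insert, lifter below 0.02 m/s); the robot touches nothing.
It fails at once if the insert block was tipped by more than 0.35 rad (angle between insert's own z axis and vertical above 0.35 rad).
It fails at once if the amber bottle was moved by more than 30 mm (distance of amber_bottle from where it was at the start of the episode above 0.03 m).
It fails at once if the wash bottle was moved by more than 30 mm (distance of wash_bottle from where it was at the start of the episode above 0.03 m).
It fails at once if the beaker was moved by more than 30 mm (distance of beaker from where it was at the start of the episode above 0.03 m).
It also fails if it takes over 69 s, if anything falls off the work surface, if the arm or the gripper's body presses on something with over 40 N, if the wrist force passes 120 N, or if a joint passes its speed limit or range.

## Working session

There is one attempt and no reset: what is moved stays moved. The work goes in short steps, Python scripts to look and compute and a tool call to move; the robot and the scene stay as the last step left them, time stands still between calls to the robot, and variables do not carry over. Pictures are saved under pics/ and viewed, and the job is handed in when it is done.

Besides the shell and the picture viewer there is one more tool, called after "Call:" as a command line: name --argument value ..., lists and objects as JSON in quotes. jog_arm: Moves the arm, as the interface text tells. Its arguments: {"type":"object","properties":{"turn":{"type":"array"},"slide":{"type":"array"},"grip":{"type":"array"},"newtons":{"type":"number"}},"required":["turn","slide","grip"]}

```bash
ls; mkdir -p pics; cat > h.py <<'E'
import numpy as np, cv2
from workcell import bot, eyes, nets
from scipy.spatial.transform import Rotation as R
def rotm(r):
    r=np.array(r,float)
    if r.shape==(3,3): return r
    if r.size==3: return R.from_rotvec(r.ravel()).as_matrix()
    return R.from_quat(r.ravel()).as_matrix()
def cloud(p):
    d=p['depth'];h,w=d.shape
    K=np.array(p['intrinsics']);D=np.array(p['distortion'])
    u,v=np.meshgrid(np.arange(w),np.arange(h))
    n=cv2.undistortPoints(np.stack([u.ravel(),v.ravel()],1).astype(np.float64)[:,None],K,D)[:,0]
    z=d.ravel()
    c=np.stack([n[:,0]*z,n[:,1]*z,z],1)
    W=c@rotm(p['rotation']).T+np.array(p['position'])
    W[z<=0]=np.nan
    return W.reshape(h,w,3)
def save(p,name,box=None,s=1):
    im=p['img'][:,:,::-1]
    if box: im=im[box[1]:box[3],box[0]:box[2]]
    im=cv2.resize(im,None,fx=s,fy=s,interpolation=cv2.INTER_CUBIC)
    cv2.imwrite('pics/'+name,im)
E
python3 - <<'E'
from h import *
print(bot.read_state())
for n in ['side','top','wrist']:
    p=eyes.read_camera(n)
    save(p,n+'0.png',s=1.5)
    np.savez(n+'0.npz',**{k:v for k,v in p.items()})
    print(n,p['position'],p['rotation'],p['intrinsics'],p['distortion'],p['shot'])
    if n!='wrist':
      for t in ['lifter','insert','heater','rest','tile','slot','grip','well','amber_bottle','wash_bottle','beaker']:
        try:
            for r in nets.search_frame(t,p): print(n,t,round(r['conf'],2),np.round(rotm(p['rotation'])@np.array(r['xyz'])+p['position'],3))
        except Exception as e: print(t,e)
E
```

```text
pics
{'time': 0.0, 'q': array([ 1.29107634e+00,  2.64770234e-01,  1.60538475e+00, -1.36805441e-05,
        1.27369912e+00, -3.68437566e-02]), 'joint_vel': array([ 1.64630047e-03, -5.07835383e-04,  4.81661453e-04,  5.02259353e-05,
       -1.05847959e-03,  6.95043092e-04]), 'joint_torque': array([ 1.50558299e-03, -5.15105009e+01, -3.67319942e+01, -1.26728987e-04,
        1.31844150e-02,  1.58759576e-05]), 'tool_pos': array([0.16211065, 0.65452499, 0.24694467]), 'tcp_rot': array([-1.56461122,  0.1909955 , -0.19045461]), 'wrist_force': array([ 0.50540332, -0.65208048,  0.54504295]), 'torque': array([-0.00973042, -0.03178333, -0.02757594]), 'width': 0.9957430018058271}
side [ 0.12715925 -0.34459967  0.78554062] [-2.27305807  0.97095979 -0.35210401] [[370.00754406   0.         253.73659135]
 [  0.         370.00754406 188.14338153]
 [  0.           0.           1.        ]] [-0.05915619  0.          0.          0.          0.        ] 1
side lifter 0.93 [0.503 0.24  0.138]
side lifter 0.92 [0.281 0.278 0.011]
side lifter 0.79 [0.395 0.447 0.012]
side insert 0.54 [0.495 0.124 0.036]
side he
[... 1165 characters left out ...]
t 0.29 [0.467 0.236 0.007]
top grip 0.73 [0.513 0.239 0.144]
top grip 0.57 [0.397 0.449 0.009]
top grip 0.56 [0.277 0.285 0.009]
top well 0.96 [ 0.518 -0.011  0.075]
top well 0.38 [0.466 0.231 0.004]
top well 0.24 [ 0.521 -0.013  0.08 ]
top amber_bottle 0.75 [ 0.686 -0.119  0.08 ]
top wash_bottle 0.75 [0.723 0.027 0.084]
top beaker 0.67 [ 0.466 -0.274  0.009]
top beaker 0.56 [0.759 0.165 0.055]
top beaker 0.51 [0.504 0.24  0.14 ]
wrist [0.08214258 0.67539856 0.37336735] [2.25848753 1.76887127 0.29211836] [[346.2252852    0.         255.27354683]
 [  0.         346.2252852  187.83227137]
 [  0.           0.           1.        ]] [-0.07189865  0.          0.          0.          0.        ] 3
```

View pics/side0.png

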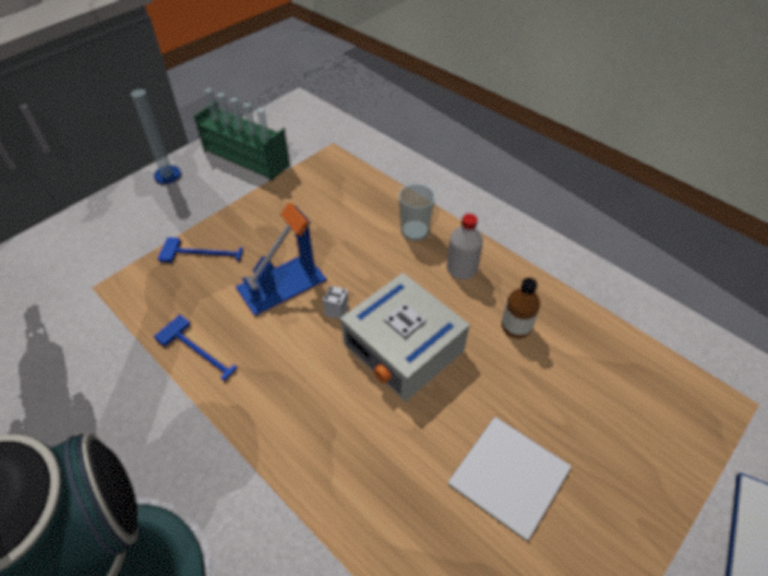

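View pics/top0.png

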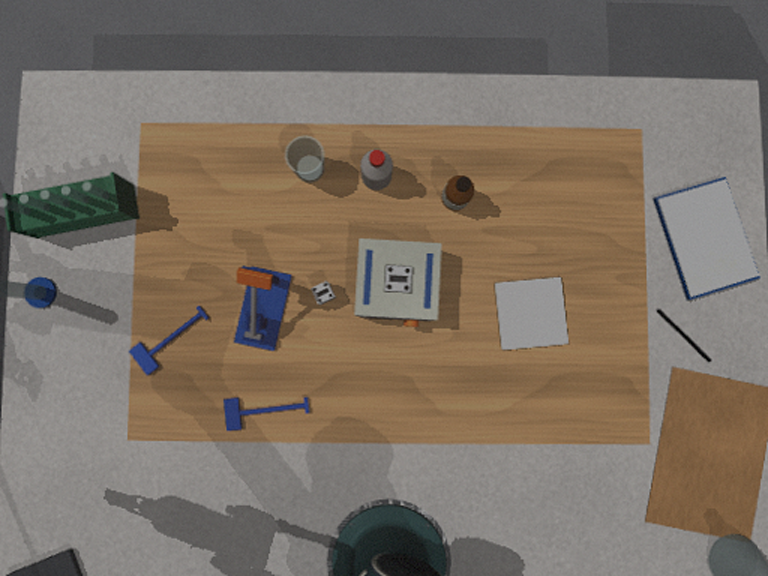

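The side picture shows the orange lifter on the blue rest at about (280,245), with two blue look-alikes at (200,250) and (195,345). A block sits in the heater at (405,320), and a small loose block is at (336,298). I'll measure all of these.

```bash
python3 - <<'E'
from h import *
for n in ['top','side']:
    p=dict(np.load(n+'0.npz')); W=cloud(p); im=p['img'].astype(int); hsv=cv2.cvtColor(p['img'],cv2.COLOR_RGB2HSV)
    x,y,z=W[...,0],W[...,1],W[...,2]
    print(n,'bench z',np.nanmedian(z[(x>.3)&(x<.4)&(y>-.2)&(y<.1)]))
    # heater top
    def rect(m,name,lo=0):
        m=m.astype(np.uint8)
        k,l,s,c=cv2.connectedComponentsWithStats(m)
        i=1+np.argmax(s[1:,4]); mm=l==i
        pts=W[mm][:,:2].astype(np.float32)
        r=cv2.minAreaRect(pts); print(name,mm.sum(),'c',np.round(r[0],4),'sz',np.round(r[1],4),'ang',round(r[2],2),'z',np.round(np.median(W[mm][:,2]),4))
        return mm
    rect((z>.068)&(z<.09)&(x>.42)&(x<.62)&(y>-.12)&(y<.09),'heater')
    rect((z>.079)&(z<.09)&(x>.49)&(x<.56)&(y>-.05)&(y<.03),'block')
    rect((abs(z-.008)<.006)&(hsv[...,1]<40)&(x>.36)&(x<.58)&(y>-.37)&(y<-.17),'tile')
    org=(hsv[...,0]<12)&(hsv[...,1]>150)&(z>.09)&(y>.15)&(y<.32)
    mm=rect(org,'grip'); 
    print(np.nanmin(W[mm],0),np.nanmax(W[mm],0))
    rect((z>-.004)&(z<.025)&(hsv[...,0]>100)&(hsv[...,0]<130)&(hsv[...,1]>120)&(x>.38)&(x<.6)&(y>.17)&(y<.31),'rest base')
    sh=(hsv[...,1]<90)&(z>.045)&(x>.38)&(x<.56)&(y>.19)&(y<.3)
    P=W[sh]; c=P.mean(0); u,s,v=np.linalg.svd(P-c); print('shaft',len(P),c,v[0],s)
    if n=='top': save(p,'blk.png',(145,140,305,240),5)
    else: save(p,'blk2.png',(150,120,320,270),4.5)
E
```

```text
top bench z 0.0005049353902646381
heater 2777 c [ 0.526  -0.0116] sz [0.1502 0.1404] ang 87.12 z 0.0754
block 199 c [ 0.5255 -0.0116] sz [0.0456 0.0456] ang 86.06 z 0.0819
tile 1985 c [ 0.4673 -0.2721] sz [0.1289 0.1303] ang 5.76 z 0.0082
grip 202 c [0.519 0.234] sz [0.0574 0.0273] ang 81.1 z 0.1487
[0.50198731 0.20545989 0.090397  ] [0.53422254 0.26337995 0.15717363]
rest base 779 c [0.4729 0.2438] sz [0.0774 0.1467] ang 78.35 z 0.0079
shaft 174 [0.46002069 0.24332508 0.08219432] [-0.73759897  0.15932344 -0.6561736 ] [0.56408426 0.20151856 0.08973401]
side bench z 0.0005966805157790467
heater 3125 c [ 0.527  -0.0095] sz [0.1521 0.1428] ang 87.11 z 0.0746
block 235 c [ 0.5268 -0.0098] sz [0.0466 0.0468] ang 86.92 z 0.0805
tile 3537 c [ 0.4698 -0.27  ] sz [0.1328 0.1305] ang 5.52 z 0.0078
grip 193 c [0.5181 0.235 ] sz [0.0601 0.0262] ang 73.8 z 0.1471
[0.50197465 0.20624    0.13383032] [0.53844547 0.26531146 0.15634223]
rest base 886 c [0.4736 0.2441] sz [0.0773 0.1453] ang 78.8 z 0.0077
shaft 248 [0.47553055 0.24454761 0.08685839] [-0.83835608  0.25950522 -0.47939142] [0.6174846  0.30994844 0.12786194]
```

View pics/blk.png

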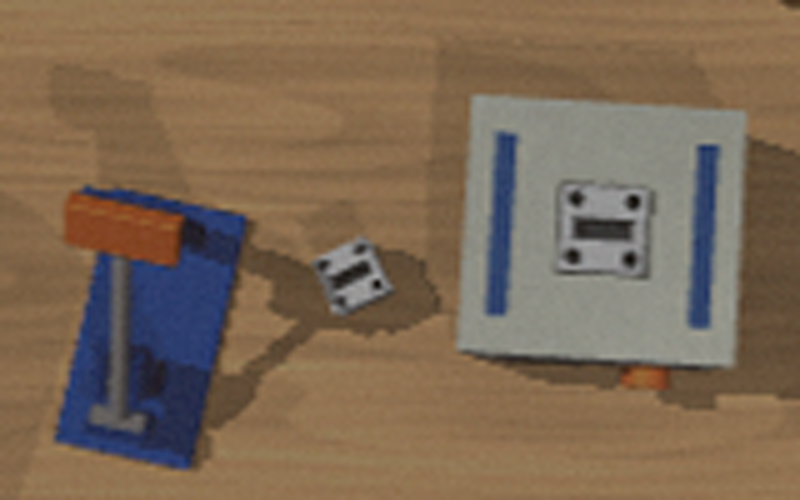

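View pics/blk2.png

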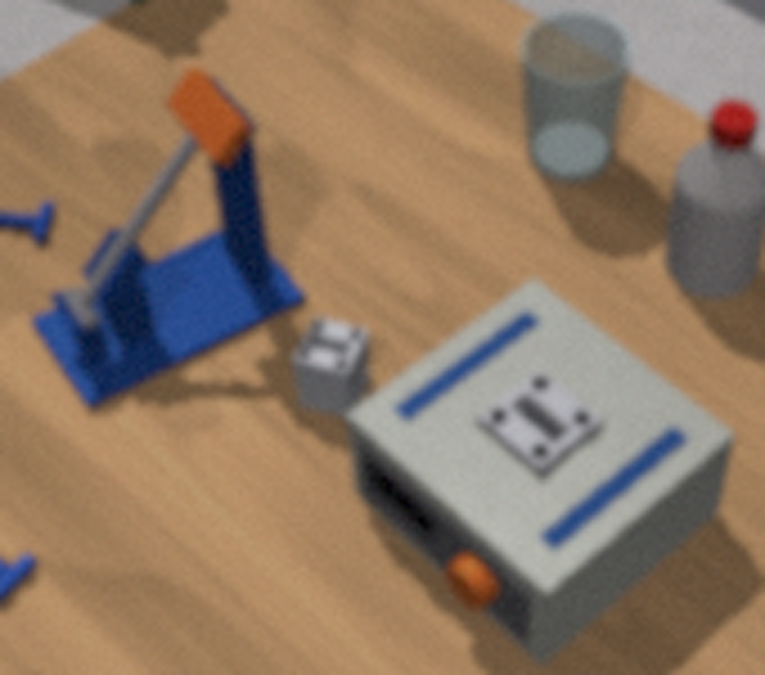

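```bash
cat >> h.py <<'E'
def plan(pos,Rt,n,st=None,cur=None):
    "rows of (turn,slide) from the measured pose to target, n rows"
    if cur is None:
        s=bot.read_state(); cur=(s['tool_pos'],rotm(s['tcp_rot']))
    p0,R0=cur
    rv=R.from_matrix(R0.T@Rt).as_rotvec()
    d=(np.array(pos)-p0)
    print('total mm',np.round(d*1000,1),'norm',round(np.linalg.norm(d)*1000,1),'rot deg',np.round(np.degrees(rv),2))
    turn=[];slide=[]
    for i in range(n):
        Ri=R0@R.from_rotvec(rv*i/n).as_matrix()
        turn.append([round(v,4) for v in rv/n]); slide.append([round(v,1) for v in Ri.T@d/n*1000])
    print('turn',turn);print('slide',slide)
def frame(approach,jaw):
    y=np.array(approach,float);y/=np.linalg.norm(y)
    z=np.array(jaw,float);z-=y*(z@y);z/=np.linalg.norm(z)
    return np.stack([np.cross(y,z),y,z],1)
def st():
    s=bot.read_state(); M=rotm(s['tcp_rot'])
    print('t',round(s['time'],2),'pos',np.round(s['tool_pos']*1000,1),'app',np.round(M[:,1],3),'jaw',np.round(M[:,2],3),'F',np.round(s['wrist_force'],1),'w',round(s['width'],3),'q',np.round(s['q'],2),'T',np.round(s['torque'],2))
E
python3 - <<'E'
from h import *
st()
a=np.radians(-11.4)
f=np.array([.473-.055*np.cos(a),.244-.055*np.sin(a),.040]); lz=np.array([np.cos(a),np.sin(a),1])/2**.5
g=f+.144*lz; print('foot',f,'grip',g,'lz',lz)
ly=np.array([-np.sin(a),np.cos(a),0])
for s in (1,-1):
    Rt=frame(-lz,s*ly); print(s); plan(g+.12*lz,Rt,10)
E
```

```text
t 1.25 pos [162.3 655.2 248.3] app [-0.  0. -1.] jaw [0.24  0.971 0.   ] F [0.8 0.4 0.5] w 1.001 q [ 1.29  0.26  1.6   0.    1.27 -0.04] T [-0.02 -0.    0.02]
foot [0.41908509 0.25487115 0.04      ] grip [0.51889961 0.23474502 0.14182338] lz [ 0.69315639 -0.13976485  0.70710678]
1
total mm [ 439.8 -437.2  -21.6] norm 620.6 rot deg [-0.99 -2.38 44.99]
turn [[np.float64(-0.0017), np.float64(-0.0042), np.float64(0.0785)], [np.float64(-0.0017), np.float64(-0.0042), np.float64(0.0785)], [np.float64(-0.0017), np.float64(-0.0042), np.float64(0.0785)], [np.float64(-0.0017), np.float64(-0.0042), np.float64(0.0785)], [np.float64(-0.0017), np.float64(-0.0042), np.float64(0.0785)], [np.float64(-0.0017), np.float64(-0.0042), np.float64(0.0785)], [np.float64(-0.0017), np.float64(-0.0042), np.float64(0.0785)], [np.float64(-0.0017), np.float64(-0.0042), np.float64(0.0785)], [np.float64(-0.0017), np.float64(-0.0042), np.float64(0.0785)], [np.float64(-0.0017), np.float64(-0.0042), np.float64(0.0785)]]
slide [[np.float64(53.2), np.float64(2.2), np.float64(-31.9)], [np.float64(53.1), np.float64(-2.0), n
[... 1072 characters left out ...]
6)], [np.float64(-0.1187), np.float64(0.2865), np.float64(-0.0026)], [np.float64(-0.1187), np.float64(0.2865), np.float64(-0.0026)]]
slide [[np.float64(53.2), np.float64(2.2), np.float64(-31.9)], [np.float64(60.0), np.float64(5.1), np.float64(-15.1)], [np.float64(61.7), np.float64(6.0), np.float64(3.1)], [np.float64(58.2), np.float64(4.7), np.float64(21.1)], [np.float64(49.8), np.float64(1.4), np.float64(37.0)], [np.float64(37.3), np.float64(-3.7), np.float64(49.5)], [np.float64(21.9), np.float64(-10.0), np.float64(57.2)], [np.float64(5.1), np.float64(-16.9), np.float64(59.5)], [np.float64(-11.6), np.float64(-23.9), np.float64(56.1)], [np.float64(-26.4), np.float64(-30.1), np.float64(47.4)]]
```

```bash
python3 - <<'E'
import re
s=open('h.py').read()
s=s.replace("    print('turn',turn);print('slide',slide)","    c=lambda L:'['+', '.join('['+', '.join('%g'%v for v in r)+']' for r in L)+']'\n    for k in range(0,n,5): print('turn',c(turn[k:k+5]),'\\nslide',c(slide[k:k+5]))")
open('h.py','w').write(s)
E
python3 - <<'E'
from h import *
a=np.radians(-11.4)
lz=np.array([np.cos(a),np.sin(a),1])/2**.5
g=np.array([.519,.2347,.1418]);ly=np.array([-np.sin(a),np.cos(a),0])
plan(g+.12*lz,frame(-lz,ly),15)
E
```

```text
total mm [ 439.9 -437.3  -21.6] norm 620.7 rot deg [-0.99 -2.38 44.99]
turn [[-0.0011, -0.0028, 0.0524], [-0.0011, -0.0028, 0.0524], [-0.0011, -0.0028, 0.0524], [-0.0011, -0.0028, 0.0524], [-0.0011, -0.0028, 0.0524]] 
slide [[35.5, 1.4, -21.2], [35.4, -0.4, -21.3], [35.3, -2.2, -21.4], [35.1, -4, -21.5], [34.8, -5.8, -21.6]]
turn [[-0.0011, -0.0028, 0.0524], [-0.0011, -0.0028, 0.0524], [-0.0011, -0.0028, 0.0524], [-0.0011, -0.0028, 0.0524], [-0.0011, -0.0028, 0.0524]] 
slide [[34.4, -7.6, -21.8], [33.9, -9.4, -21.9], [33.3, -11.1, -22], [32.6, -12.8, -22.1], [31.8, -14.5, -22.2]]
turn [[-0.0011, -0.0028, 0.0524], [-0.0011, -0.0028, 0.0524], [-0.0011, -0.0028, 0.0524], [-0.0011, -0.0028, 0.0524], [-0.0011, -0.0028, 0.0524]] 
slide [[30.9, -16.1, -22.3], [30, -17.7, -22.4], [29, -19.2, -22.5], [27.9, -20.6, -22.6], [26.7, -22, -22.7]]
```

Call:
jog_arm --turn '[[0, 0, 0.05], [0, 0, 0.05], [0, 0, 0.05], [0, 0, 0.05], [0, 0, 0.05]]' --slide '[[35, -1, -21], [35, -2, -21], [35, -4, -21], [35, -5, -21], [35, -6, -22]]' --grip '[100, 100, 100, 100, 100]'

```text
time: 1.75
tool_pos: [0.3088, 0.509, 0.2493]
tcp_rot: [-1.521, 0.383, 0.007]
wrist_force: [1.1, 0.2, -0.8]
width: 1.002
```

Call:
jog_arm --turn '[[0, 0, 0.05], [0, 0, 0.05], [0, 0, 0.05], [0, 0, 0.05], [0, 0, 0.05]]' --slide '[[34, -8, -22], [34, -9, -22], [33, -11, -22], [33, -13, -22], [32, -14, -22]]' --grip '[100, 100, 100, 100, 100]'

```text
time: 2.25
tool_pos: [0.4527, 0.3597, 0.2438]
tcp_rot: [-1.466, 0.572, 0.203]
wrist_force: [0.3, 0.8, -0.2]
width: 1.001
```

Call:
jog_arm --turn '[[0, 0, 0.05], [0, 0, 0.05], [0, 0, 0.05], [0, 0, 0.05], [0, 0, 0.05]]' --slide '[[31, -16, -22], [30, -18, -22], [29, -19, -22], [28, -21, -22], [27, -22, -22]]' --grip '[100, 100, 100, 100, 100]'

```text
time: 2.75
tool_pos: [0.5954, 0.211, 0.2408]
tcp_rot: [-1.392, 0.756, 0.398]
wrist_force: [0.8, 1.3, -0.0]
width: 1.0
```

```bash
cat > a.py <<'E'
from h import *
a=np.radians(-11.4)
lz=np.array([np.cos(a),np.sin(a),1])/2**.5
g=np.array([.519,.2347,.1418]);ly=np.array([-np.sin(a),np.cos(a),0])
E
python3 - <<'E'
from a import *
st(); plan(g+.07*lz,frame(-lz,ly),3)
p=eyes.read_camera('wrist'); save(p,'w1.png',s=1.5); np.savez('w1.npz',**p)
p=eyes.read_camera('side'); save(p,'s1.png',s=1.5)
E
```

```text
t 2.75 pos [595.4 211.  240.8] app [-0.662  0.165 -0.731] jaw [0.241 0.971 0.   ] F [ 0.8  1.3 -0. ] w 1.0 q [ 0.16  0.61  1.29  0.29  1.93 -1.16] T [-0.08 -0.32 -0.03]
total mm [-27.9  13.9 -49.5] norm 58.5 rot deg [-1.78 -1.8   1.96]
turn [[-0.0104, -0.0105, 0.0114], [-0.0104, -0.0105, 0.0114], [-0.0104, -0.0105, 0.0114]] 
slide [[3.8, 19, 2.3], [4.1, 18.9, 2.4], [4.3, 18.9, 2.6]]
```

View pics/w1.png

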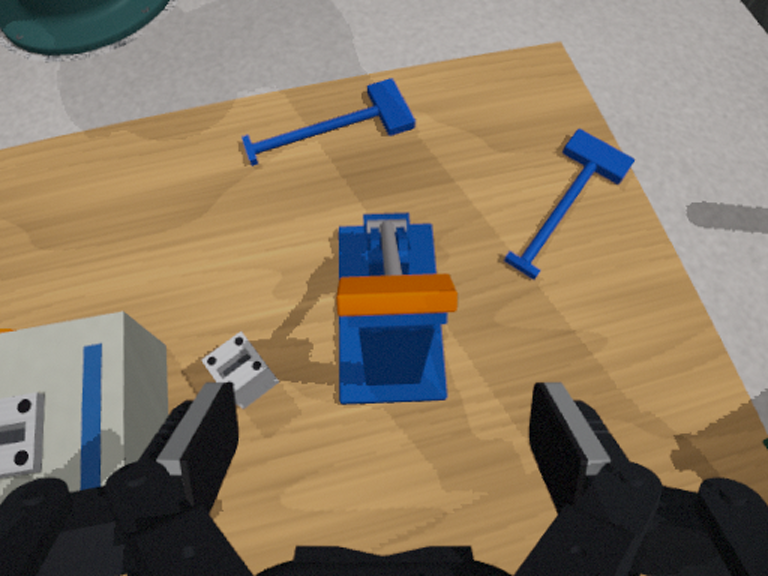

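```bash
python3 - <<'E'
from a import *
p=dict(np.load('w1.npz'));W=cloud(p);hsv=cv2.cvtColor(p['img'],cv2.COLOR_RGB2HSV);z=W[...,2]
m=(hsv[...,0]<14)&(hsv[...,1]>140)&(z>.09)&(abs(W[...,0]-.52)<.06)&(abs(W[...,1]-.235)<.06)
P=W[m]; print(m.sum())
v=P-g
# coordinates in lifter frame
lx=np.cross(ly,lz)
Q=np.stack([v@lx,v@ly,v@lz],1)*1000
for i in range(3): print('xyz'[i],np.percentile(Q[:,i],[1,5,25,50,75,95,99]).round(1))
# end face (top), yaw fit: points with lz near top
t=Q[Q[:,2]>np.percentile(Q[:,2],90)-2]
r=cv2.minAreaRect(Q[:,:2].astype(np.float32)); print(r)
r=cv2.minAreaRect(P[:,:2].astype(np.float32)); print(r)
E
```

```text
63
x [-5.8 -5.7 -5.5  5.2  6.   6.8  7. ]
y [-25.9 -24.8  -9.3  -1.4  15.3  20.3  21.6]
z [-12.3 -11.3 -10.1  10.8  13.2  13.9  14.2]
((0.6241254806518555, -2.0485916137695312), (12.928323745727539, 48.2636833190918), 0.09175516664981842)
((0.5192596912384033, 0.23256182670593262), (0.04808851704001427, 0.026367628946900368), 78.21769714355469)
```

The wrist view shows the orange grip edge-on at (397,296), between the open fingers at (215,430) and (560,430). I'll get a fuller fit of it.

```bash
python3 - <<'E'
from a import *
p=dict(np.load('w1.npz'));W=cloud(p);hsv=cv2.cvtColor(p['img'],cv2.COLOR_RGB2HSV);z=W[...,2]
print((p['depth']<=0).mean())
m=(hsv[...,0]<22)&(hsv[...,1]>190)&(z>.11)&(abs(W[...,0]-.52)<.06)&(abs(W[...,1]-.235)<.06)
P=W[m]; print(m.sum())
lx=np.cross(ly,lz);v=P-g
Q=np.stack([v@lx,v@ly,v@lz],1)*1000
for i in range(3): print('xyz'[i],np.percentile(Q[:,i],[1,5,25,50,75,95,99]).round(1))
print(cv2.minAreaRect(Q[:,:2].astype(np.float32)))
E
```

```text
0.004109700520833333
1951
x [-5.9 -5.7 -5.4 -4.2  0.6  4.6  5.7]
y [-27.  -24.5 -12.9   1.5  16.3  28.2  30.6]
z [-9.6 -7.2  4.  13.1 13.9 14.7 15.1]
((0.06719017028808594, 1.8281536102294922), (12.490903854370117, 59.40415573120117), 0.04783807694911957)
```

```bash
sed -i 's/^g=np.array.*/&\ng=g+.001*ly/' a.py; python3 - <<'E'
from a import *
plan(g+.06*lz,frame(-lz,ly),2)
E
```

```text
total mm [-36.6  19.8 -52.5] norm 66.9 rot deg [-1.84 -2.19  1.88]
turn [[-0.016, -0.0191, 0.0164], [-0.016, -0.0191, 0.0164]] 
slide [[3.2, 32.9, 5.2], [3.8, 32.8, 5.6]]
```

Call:
jog_arm --turn '[[-0.016, -0.019, 0.016], [-0.016, -0.019, 0.016], [0, 0, 0]]' --slide '[[3, 33, 5], [4, 33, 5.5], [0, 0, 0]]' --grip '[100, 100, 100]'

```text
time: 3.15
tool_pos: [0.5536, 0.2327, 0.1838]
tcp_rot: [-1.403, 0.749, 0.469]
wrist_force: [-1.0, -0.7, -0.1]
width: 1.001
```

```bash
python3 - <<'E'
from a import *
st();plan(g-.006*lz,frame(-lz,ly),4)
p=eyes.read_camera('wrist'); save(p,'w2.png',s=1.2)
E
```

```text
t 3.15 pos [553.6 232.7 183.8] app [-0.697  0.135 -0.704] jaw [ 0.19   0.982 -0.   ] F [-1.  -0.7 -0.1] w 1.001 q [ 0.2   0.62  1.41  0.29  1.85 -1.2 ] T [-0.06 -0.32  0.02]
total mm [-38.6   3.9 -46.2] norm 60.3 rot deg [ 0.31  0.3  -0.25]
turn [[0.0013, 0.0013, -0.0011], [0.0013, 0.0013, -0.0011], [0.0013, 0.0013, -0.0011], [0.0013, 0.0013, -0.0011]] 
slide [[1.4, 15, -0.9], [1.4, 15, -0.9], [1.4, 15, -0.9], [1.4, 15, -0.9]]
```

View pics/w2.png

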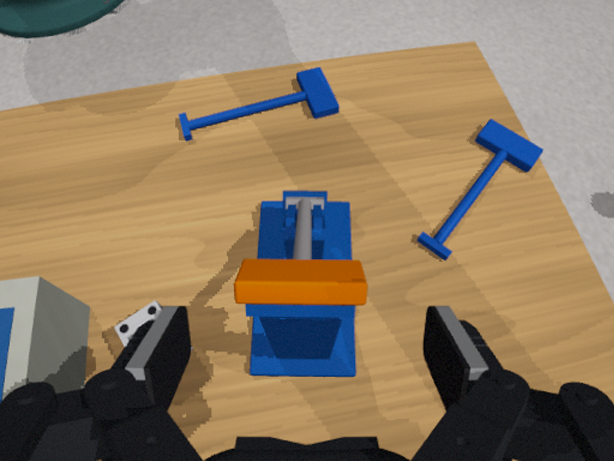

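The grip, centred at (302,283), lies midway between the fingers. I'll go in.

Call:
jog_arm --turn '[[0, 0, 0], [0, 0, 0], [0, 0, 0], [0, 0, 0], [0, 0, 0]]' --slide '[[1.5, 15, -1], [1.5, 15, -1], [1.5, 15, -1], [1, 15, -1], [0, 0, 0]]' --grip '[100, 100, 100, 100, 100]'

```text
time: 3.7
tool_pos: [0.5186, 0.2354, 0.1421]
tcp_rot: [-1.402, 0.743, 0.462]
wrist_force: [-0.1, -0.2, -0.3]
width: 0.998
```

```bash
python3 - <<'E'
from a import *
st();plan(g-.006*lz,frame(-lz,ly),1)
p=eyes.read_camera('wrist'); save(p,'w3.png',s=1.2)
p=eyes.read_camera('side'); save(p,'s3.png',(120,80,320,230),3.5)
E
```

```text
t 3.7 pos [518.6 235.4 142.1] app [-0.691  0.137 -0.71 ] jaw [0.192 0.981 0.003] F [-0.1 -0.2 -0.3] w 0.998 q [ 0.22  0.6   1.52  0.29  1.75 -1.22] T [-0.04 -0.35 -0.  ]
total mm [-3.5  1.2 -4.5] norm 5.8 rot deg [0.12 0.35 0.21]
turn [[0.0021, 0.0062, 0.0036]] 
slide [[0.5, 5.8, 0.4]]
```

View pics/w3.png

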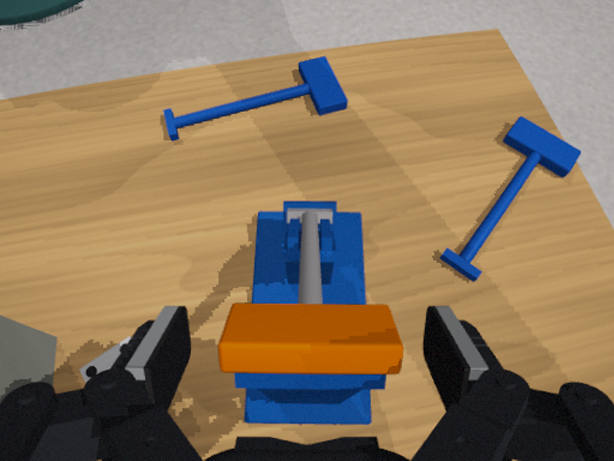

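View pics/s3.png

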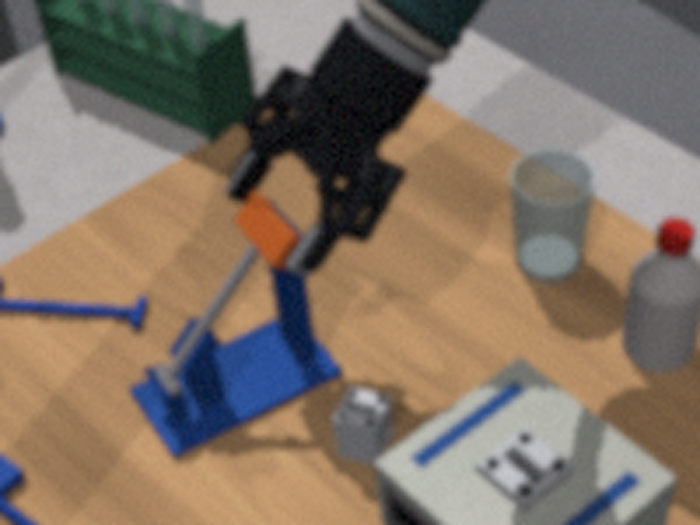

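Call:
jog_arm --turn '[[0, 0.006, 0], [0, 0, 0]]' --slide '[[0.5, 6, 0.5], [0, 0, 0]]' --grip '[100, 100]'

```text
time: 4.0
tool_pos: [0.5157, 0.2368, 0.1373]
tcp_rot: [-1.403, 0.747, 0.457]
wrist_force: [0.3, -1.5, -0.4]
width: 0.998
```

Call:
jog_arm --turn '[[0, 0, 0], [0, 0, 0], [0, 0, 0], [0, 0, 0], [0, 0, 0]]' --slide '[[0, 0, 0], [0, 0, 0], [0, 0, 0], [0, 0, 0], [0, 0, 0]]' --grip '[85, 75, 65, 60, 55]' --newtons 60

```text
time: 4.5
tool_pos: [0.5158, 0.2368, 0.1373]
tcp_rot: [-1.403, 0.747, 0.457]
wrist_force: [2.4, -0.7, 2.6]
width: 0.688
```

```bash
python3 - <<'E'
from a import *
st();plan(g-.006*lz,frame(-lz,ly),1)
p=eyes.read_camera('wrist'); save(p,'w4.png',s=1.2)
p=eyes.read_camera('side'); save(p,'s4.png',(120,80,320,230),3.5)
E
```

```text
t 4.5 pos [515.8 236.8 137.3] app [-0.69   0.138 -0.71 ] jaw [ 0.196  0.981 -0.   ] F [ 2.4 -0.7  2.6] w 0.688 q [ 0.22  0.6   1.53  0.29  1.74 -1.22] T [-0.04 -0.29  0.02]
total mm [-0.7 -0.3  0.2] norm 0.8 rot deg [0.07 0.04 0.26]
turn [[0.0012, 0.0006, 0.0045]] 
slide [[-0.6, 0.3, -0.4]]
```

View pics/w4.png

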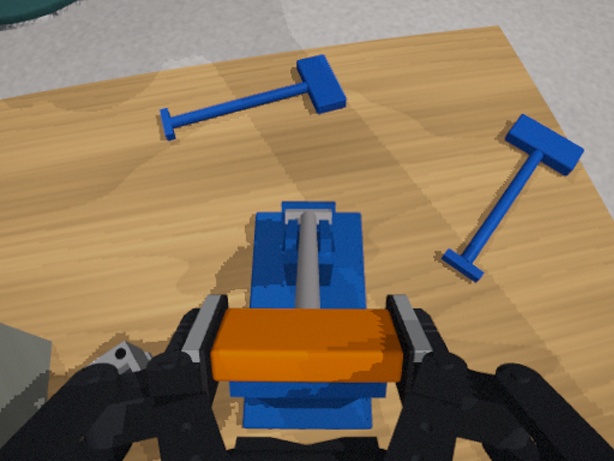

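View pics/s4.png

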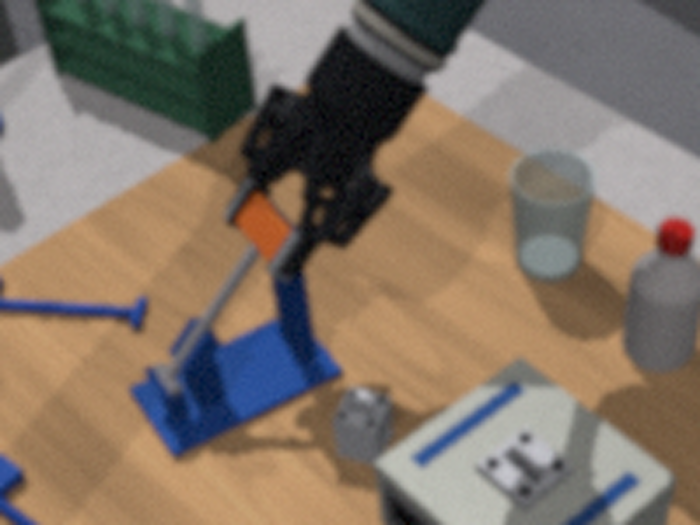

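The fingers hold both ends of the grip at a width of 0.69, about 58.5 mm. Next I lift straight up.

```bash
python3 - <<'E'
from a import *
s=bot.read_state();M=rotm(s['tcp_rot']);plan(s['tool_pos']+[0,0,.14],M,7)
E
```

```text
total mm [  0.   0. 140.] norm 140.0 rot deg [0. 0. 0.]
turn [[0, 0, 0], [0, 0, 0], [0, 0, 0], [0, 0, 0], [0, 0, 0]] 
slide [[-14.1, -14.2, -0], [-14.1, -14.2, -0], [-14.1, -14.2, -0], [-14.1, -14.2, -0], [-14.1, -14.2, -0]]
turn [[0, 0, 0], [0, 0, 0]] 
slide [[-14.1, -14.2, -0], [-14.1, -14.2, -0]]
```

Call:
jog_arm --turn '[[0, 0, 0], [0, 0, 0]]' --slide '[[0, 0, 0], [0, 0, 0]]' --grip '[45, 45]' --newtons 80

```text
time: 4.8
tool_pos: [0.5158, 0.2367, 0.1374]
tcp_rot: [-1.403, 0.747, 0.457]
wrist_force: [5.1, -0.4, 5.2]
width: 0.687
```

Call:
jog_arm --turn '[[0, 0, 0], [0, 0, 0], [0, 0, 0], [0, 0, 0], [0, 0, 0]]' --slide '[[-7, -7, 0], [-14, -14, 0], [-14, -14, 0], [-14, -14, 0], [-14, -14, 0]]' --grip '[45, 45, 45, 45, 45]'

```text
time: 5.3
tool_pos: [0.5151, 0.2369, 0.2285]
tcp_rot: [-1.403, 0.747, 0.457]
wrist_force: [-0.4, 0.5, -1.3]
width: 0.689
```

Call:
jog_arm --turn '[[0, 0, 0], [0, 0, 0], [0, 0, 0], [0, 0, 0], [0, 0, 0]]' --slide '[[-14, -14, 0], [-14, -14, 0], [-14, -14, 0], [-14, -14, 0], [-7, -7, 0]]' --grip '[45, 45, 45, 45, 45]'

```text
time: 5.8
tool_pos: [0.5151, 0.2371, 0.3179]
tcp_rot: [-1.403, 0.745, 0.456]
wrist_force: [-0.6, -0.3, -0.5]
width: 0.685
```

```bash
python3 - <<'E'
from a import *
st()
b=np.radians(87.1)
plan([.44,.12,.36],frame([0,0,-1],[np.cos(b),np.sin(b),0]),10)
p=eyes.read_camera('side'); save(p,'s5.png',s=1.4)
E
```

```text
t 5.8 pos [515.1 237.1 317.9] app [-0.689  0.138 -0.711] jaw [0.196 0.981 0.   ] F [-0.6 -0.3 -0.5] w 0.685 q [ 0.22  0.45  1.4   0.32  2.   -1.13] T [-0.11 -0.48 -0.05]
total mm [ -75.1 -117.1   42.1] norm 145.4 rot deg [ -3.3   -7.97 -44.57]
turn [[-0.0058, -0.0139, -0.0778], [-0.0058, -0.0139, -0.0778], [-0.0058, -0.0139, -0.0778], [-0.0058, -0.0139, -0.0778], [-0.0058, -0.0139, -0.0778]] 
slide [[-6.6, 0.6, -13], [-6.8, 0.1, -12.9], [-6.9, -0.3, -12.8], [-7.1, -0.8, -12.7], [-7.2, -1.3, -12.6]]
turn [[-0.0058, -0.0139, -0.0778], [-0.0058, -0.0139, -0.0778], [-0.0058, -0.0139, -0.0778], [-0.0058, -0.0139, -0.0778], [-0.0058, -0.0139, -0.0778]] 
slide [[-7.2, -1.8, -12.5], [-7.2, -2.3, -12.4], [-7.2, -2.8, -12.3], [-7.2, -3.3, -12.2], [-7.1, -3.7, -12.2]]
```

View pics/s5.png

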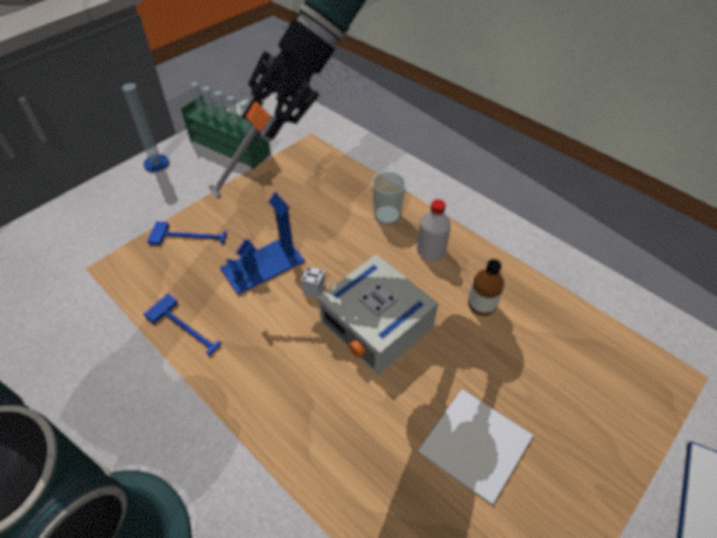

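```bash
python3 - <<'E'
from a import *
b=np.radians(87.1)
plan([.526,-.0105,.30],frame([0,0,-1],[np.cos(b),np.sin(b),0]),10)
E
```

```text
total mm [  10.6 -247.7  -18.7] norm 248.6 rot deg [ -3.33  -7.95 -44.5 ]
turn [[-0.0058, -0.0139, -0.0777], [-0.0058, -0.0139, -0.0777], [-0.0058, -0.0139, -0.0777], [-0.0058, -0.0139, -0.0777], [-0.0058, -0.0139, -0.0777]] 
slide [[5.5, -2.8, -24.1], [5.4, -2.3, -24.2], [5.2, -1.7, -24.3], [4.9, -1.2, -24.3], [4.7, -0.7, -24.4]]
turn [[-0.0058, -0.0139, -0.0777], [-0.0058, -0.0139, -0.0777], [-0.0058, -0.0139, -0.0777], [-0.0058, -0.0139, -0.0777], [-0.0058, -0.0139, -0.0777]] 
slide [[4.4, -0.2, -24.5], [4, 0.3, -24.5], [3.6, 0.7, -24.6], [3.2, 1.2, -24.6], [2.8, 1.5, -24.7]]
```

Call:
jog_arm --turn '[[-0.006, -0.014, -0.078], [-0.006, -0.014, -0.078], [-0.006, -0.014, -0.078], [-0.006, -0.014, -0.078], [-0.006, -0.014, -0.078]]' --slide '[[5.5, -3, -24], [5.5, -2, -24], [5, -2, -24], [5, -1, -24], [5, -1, -24]]' --grip '[45, 45, 45, 45, 45]'

```text
time: 6.35
tool_pos: [0.5204, 0.1133, 0.3054]
tcp_rot: [-1.511, 0.396, 0.211]
wrist_force: [-0.1, 0.6, -1.0]
width: 0.693
```

Call:
jog_arm --turn '[[-0.006, -0.014, -0.078], [-0.006, -0.014, -0.078], [-0.006, -0.014, -0.078], [-0.006, -0.014, -0.078], [-0.006, -0.014, -0.078]]' --slide '[[4.5, 0, -24], [4, 0, -24], [4, 1, -24], [3, 1, -24], [3, 1.5, -24]]' --grip '[45, 45, 45, 45, 45]'

```text
time: 6.85
tool_pos: [0.5262, -0.0076, 0.2964]
tcp_rot: [-1.574, 0.037, -0.038]
wrist_force: [0.4, 0.2, -0.4]
width: 0.69
```

Call:
jog_arm --turn '[[0, 0, 0], [0, 0, 0]]' --slide '[[0, 0, 0], [0, 0, 0]]' --grip '[45, 45]'

```text
time: 7.05
tool_pos: [0.5258, -0.0068, 0.2966]
tcp_rot: [-1.572, 0.042, -0.038]
wrist_force: [0.6, 0.1, -0.7]
width: 0.685
```

```bash
python3 - <<'E'
from a import *
st()
b=np.radians(87.1)
plan([.526,-.0105,.26],frame([0,0,-1],[np.cos(b),np.sin(b),0]),2)
for n in ['side','top','wrist']:
    p=eyes.read_camera(n); save(p,n+'6.png',s=1.4); np.savez(n+'6.npz',**p)
E
```

```text
t 7.05 pos [525.8  -6.8 296.6] app [-0.003 -0.002 -1.   ] jaw [ 0.051  0.999 -0.002] F [ 0.6  0.1 -0.7] w 0.685 q [-0.06 -0.05  1.86 -0.    1.33 -1.58] T [-0.09  0.    0.  ]
total mm [  0.2  -3.7 -36.6] norm 36.8 rot deg [ 0.12  0.   -0.15]
turn [[0.001, 0, -0.0013], [0.001, 0, -0.0013]] 
slide [[0.2, 18.3, -1.8], [0.2, 18.3, -1.8]]
```

View pics/side6.png

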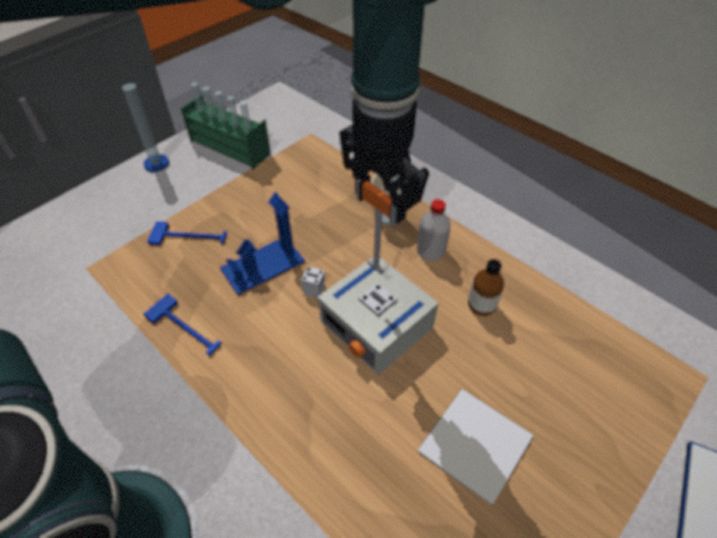

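View pics/top6.png

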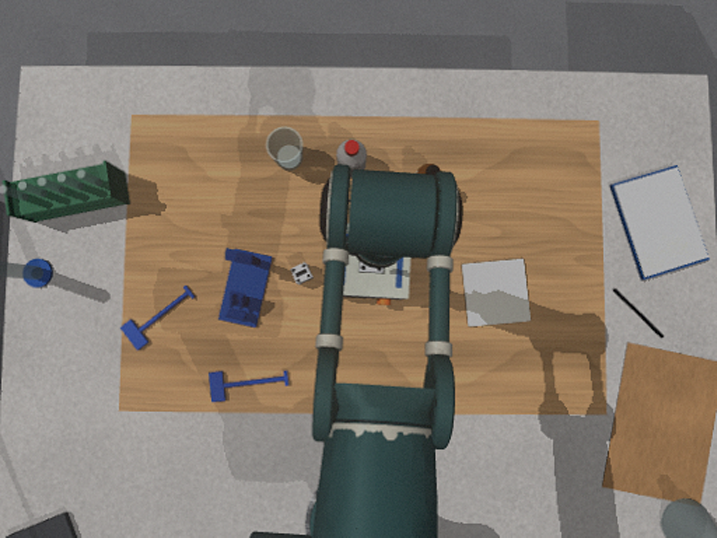

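View pics/wrist6.png

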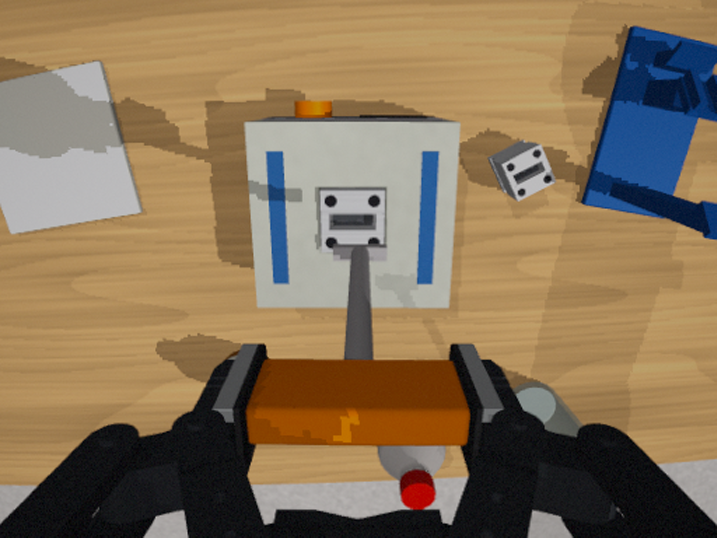

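The wrist view shows the slot at (352,220), the foot just beside it at (360,252) and the shaft hanging straight. Now to measure shaft against slot.

```bash
cat > meas.py <<'E'
from h import *
def comp(m):
    k,l,s,c=cv2.connectedComponentsWithStats(m.astype(np.uint8)); i=1+np.argmax(s[1:,4]); return l==i
def heater(p):
    W=cloud(p);x,y,z=np.moveaxis(W,2,0)
    for lo,hi,r,nm in ((.068,.079,.12,'heater'),(.0785,.086,.04,'block')):
        m=(z>lo)&(z<hi)&(abs(x-.526)<r)&(abs(y+.0105)<r)
        if not m.any(): continue
        m=comp(m);P=W[m]
        q=cv2.minAreaRect(P[:,:2].astype(np.float32)); print(nm,m.sum(),np.round(q[0],4),np.round(q[1],4),round(q[2],2),'z',round(float(np.median(P[:,2])),4))
    return W
def shaft(p,W,cx,cy,z0,z1,r=.02):
    x,y,z=np.moveaxis(W,2,0)
    m=(z>z0)&(z<z1)&(abs(x-cx)<r)&(abs(y-cy)<r)
    P=W[m];cam=np.array(p['position'])
    # cylinder fit: radius 5, axis a+b*z
    from scipy.optimize import least_squares
    def f(t):
        c=np.array([t[0],t[1],(z0+z1)/2]); d=np.array([t[2],t[3],1.]);d/=np.linalg.norm(d)
        v=P-c; w=v-np.outer(v@d,d); return np.linalg.norm(w,axis=1)-.005
    r_=least_squares(f,[P[:,0].mean()+0.0,P[:,1].mean(),0,0],loss='soft_l1',f_scale=.001)
    t=r_.x; print('shaft',m.sum(),'at z',(z0+z1)/2,np.round(t[:2],4),'slope',np.round(t[2:],4),'rms',np.sqrt(np.mean(r_.fun**2)).round(4))
    return t
E
python3 - <<'E'
from meas import *
for n in ['wrist','side']:
    p=dict(np.load(n+'6.npz')); print(n); W=heater(p)
    shaft(p,W,.526,-.007,.175,.265)
    x,y,z=np.moveaxis(W,2,0)
    m=(z>.09)&(abs(x-.526)<.03)&(abs(y+.007)<.04)&(z<.35)
    P=W[m];print('zmin',np.percentile(P[:,2],[0,1,2,5]).round(4))
    f=P[P[:,2]<.17]; print('foot',len(f),f.min(0).round(4) if len(f) else '',f.max(0).round(4) if len(f) else '')
E
```

```text
wrist
heater 16521 [ 0.5281 -0.0104] [0.1512 0.1403] 87.21 z 0.0746
block 1443 [ 0.5269 -0.0104] [0.0459 0.0458] 88.02 z 0.0804
shaft 861 at z 0.22 [ 0.526  -0.0053] slope [ 0.0064 -0.0053] rms 0.0002
zmin [0.1579 0.1647 0.1678 0.2396]
foot 369 [ 0.5204 -0.0199  0.1579] [0.5298 0.0102 0.17  ]
side
heater 2779 [ 0.527  -0.0097] [0.153  0.1427] 87.54 z 0.0745
block 256 [ 0.5269 -0.0095] [0.0477 0.0476] 88.04 z 0.0803
shaft 141 at z 0.22 [ 0.5248 -0.0049] slope [ 0.0052 -0.0046] rms 0.0007
zmin [0.157  0.16   0.1622 0.1663]
foot 56 [ 0.5195 -0.0201  0.157 ] [0.5279 0.0102 0.1689]
```

Call:
jog_arm --turn '[[0, 0, 0], [0, 0, 0], [0, 0, 0], [0, 0, 0], [0, 0, 0]]' --slide '[[1.5, 0, -5], [0, 20, 0], [0, 20, 0], [0, 20, 0], [0, 4, 0]]' --grip '[45, 45, 45, 45, 45]'

```text
time: 7.7
tool_pos: [0.5264, -0.0117, 0.2299]
tcp_rot: [-1.573, 0.043, -0.033]
wrist_force: [0.2, -0.3, -2.5]
width: 0.688
```

Call:
jog_arm --turn '[[0, 0, 0], [0, 0, 0]]' --slide '[[0, 0, 0], [0, 0, 0]]' --grip '[45, 45]'

```text
time: 7.9
tool_pos: [0.5287, -0.0119, 0.234]
tcp_rot: [-1.573, 0.038, -0.039]
wrist_force: [0.6, -0.3, -0.2]
width: 0.687
```

```bash
python3 - <<'E'
from meas import *
st()
for n in ['wrist','side']:
    p=eyes.read_camera(n); save(p,n+'7.png',(170,60,370,210) if n=='wrist' else (200,100,340,260),4 if n=='wrist' else 3.7); np.savez(n+'7.npz',**p)
    print(n);W=heater(p); t=shaft(p,W,.527,-.0115,.12,.205)
    print('foot xy',t[:2]-t[2:]*.07)
    x,y,z=np.moveaxis(W,2,0)
    f=W[(z>.086)&(z<.108)&(abs(x-.526)<.03)&(abs(y+.01)<.04)]; print('foot',len(f),f.min(0).round(4),f.max(0).round(4))
E
```

```text
t 7.9 pos [528.7 -11.9 234. ] app [ 0.    -0.003 -1.   ] jaw [ 0.049  0.999 -0.003] F [ 0.6 -0.3 -0.2] w 0.687 q [-0.07 -0.    1.93 -0.    1.21 -1.59] T [ 0.02  0.01 -0.04]
wrist
heater 23963 [ 0.5275 -0.0107] [0.1509 0.1411] 86.78 z 0.0745
block 1944 [ 0.5274 -0.0102] [0.0461 0.0466] 87.67 z 0.0805
shaft 867 at z 0.16249999999999998 [ 0.5282 -0.0111] slope [ 0.0036 -0.0044] rms 0.0002
foot xy [ 0.52795599 -0.01083198]
foot 375 [ 0.5226 -0.0257  0.0954] [0.5321 0.0043 0.1078]
side
heater 2737 [ 0.5273 -0.0099] [0.1524 0.1428] 87.03 z 0.0745
block 193 [ 0.5269 -0.0103] [0.0466 0.0483] 85.7 z 0.0805
shaft 112 at z 0.16249999999999998 [ 0.5281 -0.0104] slope [ 0.0034 -0.0019] rms 0.0007
foot xy [ 0.52787686 -0.01026954]
foot 48 [ 0.5223 -0.0255  0.0945] [0.5323 0.004  0.1078]
```

View pics/wrist7.png

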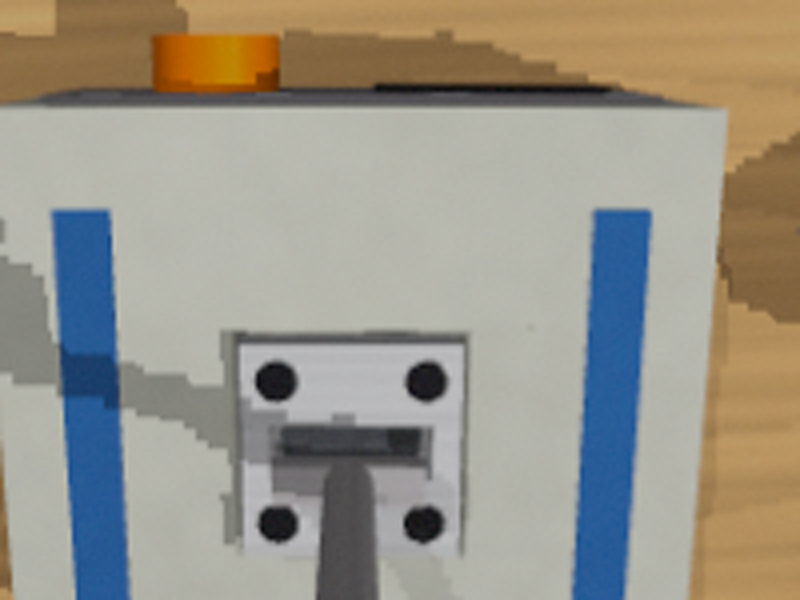

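View pics/side7.png

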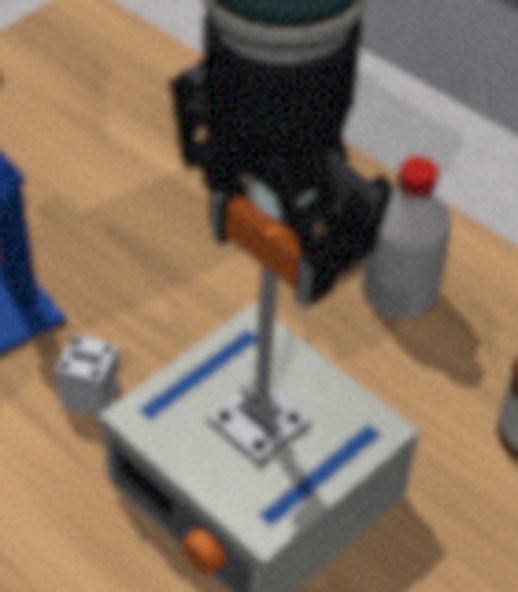

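Call:
jog_arm --turn '[[0, 0, 0], [0, 0, 0], [0, 0, 0], [0, 0, 0], [0, 0, 0]]' --slide '[[-0.5, 5, 0], [0, 5, 0], [0, 4, 0], [0, 3, 0], [0, 0, 0]]' --grip '[45, 45, 45, 45, 45]'

```text
time: 8.5
tool_pos: [0.5269, -0.012, 0.2151]
tcp_rot: [-1.573, 0.04, -0.037]
wrist_force: [1.2, 0.5, -1.6]
width: 0.691
```

```bash
python3 - <<'E'
from meas import *
st()
for n in ['wrist']:
    p=eyes.read_camera(n); save(p,n+'8.png',(170,60,370,210),4); np.savez(n+'8.npz',**p)
    print(n);W=heater(p); t=shaft(p,W,.527,-.0105,.11,.19)
    print('foot xy',t[:2]-t[2:]*.07)
E
```

```text
t 8.5 pos [526.9 -12.  215.1] app [-0.002 -0.003 -1.   ] jaw [ 0.049  0.999 -0.003] F [ 1.2  0.5 -1.6] w 0.691 q [-0.07  0.01  1.95 -0.    1.18 -1.59] T [0.05 0.   0.  ]
wrist
heater 26293 [ 0.5277 -0.0105] [0.1508 0.1404] 87.15 z 0.0746
block 2708 [ 0.5275 -0.0103] [0.0461 0.047 ] 87.47 z 0.0806
shaft 890 at z 0.15 [ 0.5262 -0.0112] slope [ 0.0068 -0.0046] rms 0.0002
foot xy [ 0.52571296 -0.0108997 ]
```

View pics/wrist8.png

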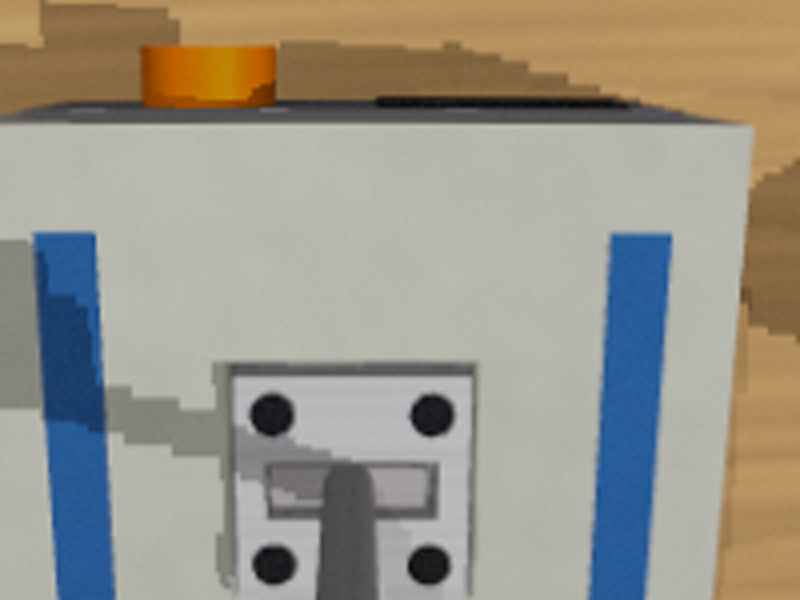

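The foot is inside the slot, at (350,490) in the enlarged crop. I'll continue down to the plunger.

Call:
jog_arm --turn '[[0, 0, 0], [0, 0, 0], [0, 0, 0], [0, 0, 0]]' --slide '[[0.5, 3, 0], [0.5, 3, 0], [0, 2, 0], [0, 0, 0]]' --grip '[45, 45, 45, 45]'

```text
time: 8.95
tool_pos: [0.5281, -0.0121, 0.2075]
tcp_rot: [-1.573, 0.04, -0.037]
wrist_force: [0.5, -0.1, -0.9]
width: 0.689
```

```bash
python3 - <<'E'
from meas import *
st()
for n in ['wrist']:
    p=eyes.read_camera(n); save(p,n+'9.png',(170,60,370,210),4); np.savez(n+'9.npz',**p)
    W=heater(p); t=shaft(p,W,.527,-.0105,.1,.18)
    print('foot xy',t[:2]-t[2:]*.07)
E
```

```text
t 8.95 pos [528.1 -12.1 207.5] app [-0.002 -0.003 -1.   ] jaw [ 0.049  0.999 -0.003] F [ 0.5 -0.1 -0.9] w 0.689 q [-0.07  0.02  1.96 -0.    1.17 -1.59] T [-0.02 -0.03  0.01]
heater 27313 [ 0.5263 -0.0105] [0.1509 0.1377] 87.21 z 0.0746
block 2503 [ 0.5276 -0.0102] [0.0461 0.0469] 87.0 z 0.0805
shaft 851 at z 0.14 [ 0.5274 -0.0113] slope [ 0.006  -0.0052] rms 0.0002
foot xy [ 0.52702538 -0.0109269 ]
```

Call:
jog_arm --turn '[[0, 0, 0], [0, 0, 0], [0, 0, 0]]' --slide '[[0, 1, 0], [0, 0.5, 0], [0, 0, 0]]' --grip '[45, 45, 45]'

```text
time: 9.3
tool_pos: [0.5284, -0.0121, 0.2065]
tcp_rot: [-1.573, 0.039, -0.038]
wrist_force: [1.1, -0.3, -0.7]
width: 0.693
```

```bash
python3 - <<'E'
from h import *
st()
E
```

```text
t 9.3 pos [528.4 -12.1 206.5] app [-0.001 -0.003 -1.   ] jaw [ 0.049  0.999 -0.003] F [ 1.1 -0.3 -0.7] w 0.693 q [-0.07  0.02  1.96 -0.    1.16 -1.59] T [-0.02 -0.02 -0.05]
```

Call:
jog_arm --turn '[[0, 0, 0], [0, 0, 0], [0, 0, 0]]' --slide '[[0, 1, 0], [0, 0.5, 0], [0, 0, 0]]' --grip '[45, 45, 45]'

```text
time: 9.6
tool_pos: [0.5285, -0.0121, 0.2052]
tcp_rot: [-1.573, 0.039, -0.038]
wrist_force: [-0.4, -0.3, 0.1]
width: 0.687
```

```bash
python3 - <<'E'
from h import *
st()
E
```

```text
t 9.6 pos [528.5 -12.1 205.2] app [-0.001 -0.003 -1.   ] jaw [ 0.049  0.999 -0.003] F [-0.4 -0.3  0.1] w 0.687 q [-0.07  0.02  1.96 -0.    1.16 -1.59] T [-0.03  0.05  0.03]
```

Call:
jog_arm --turn '[[0, 0, 0], [0, 0, 0], [0, 0, 0], [0, 0, 0], [0, 0, 0]]' --slide '[[0, 0, 0], [0, 0, 0], [0, 0, 0], [0, 0, 0], [0, 0, 0]]' --grip '[75, 85, 92, 100, 100]'

```text
time: 10.1
tool_pos: [0.5284, -0.0121, 0.205]
tcp_rot: [-1.573, 0.039, -0.038]
wrist_force: [-0.6, -0.4, 0.0]
width: 0.998
```

```bash
python3 - <<'E'
from meas import *
st()
for n in ['wrist','side']:
    p=eyes.read_camera(n); save(p,n+'10.png',(100,60,400,360) if n=='wrist' else (200,100,340,260),2 if n=='wrist' else 3.7); np.savez(n+'10.npz',**p)
    print(n);W=heater(p); t=shaft(p,W,.527,-.0105,.1,.17)
    print('foot xy',t[:2]-t[2:]*.07,'grip xy',t[:2]+t[2:]*.07)
    hsv=cv2.cvtColor(p['img'],cv2.COLOR_RGB2HSV);x,y,z=np.moveaxis(W,2,0)
    P=W[(hsv[...,0]<22)&(hsv[...,1]>150)&(z>.17)&(z<.26)&(abs(x-.527)<.05)&(abs(y+.01)<.05)]
    for i in range(3): print(np.percentile(P[:,i],[0.5,2,50,98,99.5]).round(4))
    T=P[P[:,2]>np.percentile(P[:,2],97)-.004]; print('top',len(T),cv2.minAreaRect(T[:,:2].astype(np.float32)),np.median(T[:,2]))
E
```

```text
t 10.1 pos [528.4 -12.1 205. ] app [-0.001 -0.003 -1.   ] jaw [ 0.049  0.999 -0.003] F [-0.6 -0.4  0. ] w 0.998 q [-0.07  0.02  1.96 -0.    1.16 -1.59] T [-0.01  0.02 -0.02]
wrist
heater 28268 [ 0.528  -0.0106] [0.1509 0.1409] 87.07 z 0.0745
block 2599 [ 0.5273 -0.0103] [0.0462 0.0461] 87.2 z 0.0805
shaft 708 at z 0.135 [ 0.5278 -0.0109] slope [ 0.003  -0.0026] rms 0.0002
foot xy [ 0.52762288 -0.01074435] grip xy [ 0.5280497  -0.01111166]
[0.5204 0.5207 0.5232 0.533  0.5342]
[-0.0408 -0.0394 -0.0112  0.0171  0.0182]
[0.1987 0.1997 0.2215 0.2254 0.2258]
top 4690 ((0.5296481251716614, -0.011726509779691696), (0.08613801747560501, 0.02211686410009861), 86.52225494384766) 0.22430287897990975
side
heater 2745 [ 0.5271 -0.0091] [0.1527 0.1423] 87.4 z 0.0744
block 222 [ 0.5267 -0.0095] [0.0466 0.0473] 87.02 z 0.0806
shaft 87 at z 0.135 [ 0.5273 -0.0096] slope [-0.0119  0.0098] rms 0.0007
foot xy [ 0.52813467 -0.01028662] grip xy [ 0.52646305 -0.00891977]
[0.5144 0.5194 0.5227 0.533  0.536 ]
[-0.0524 -0.0398 -0.0136  0.0199  0.0311]
[0.2026 0.2031 0.2211 0.2263 0.251 ]
top 129 ((0.5265752673149109, -0.011304814368486404), (0.08563044667243958, 0.014714348129928112), 82.1722412109375) 0.22421653454903523
```

View pics/wrist10.png

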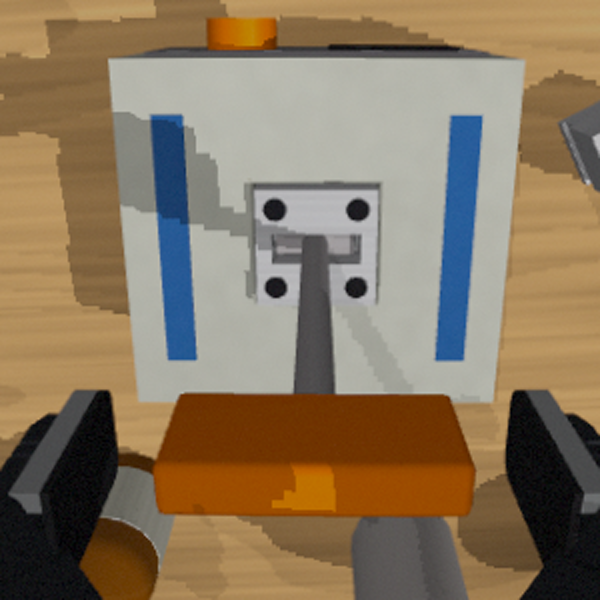

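View pics/side10.png

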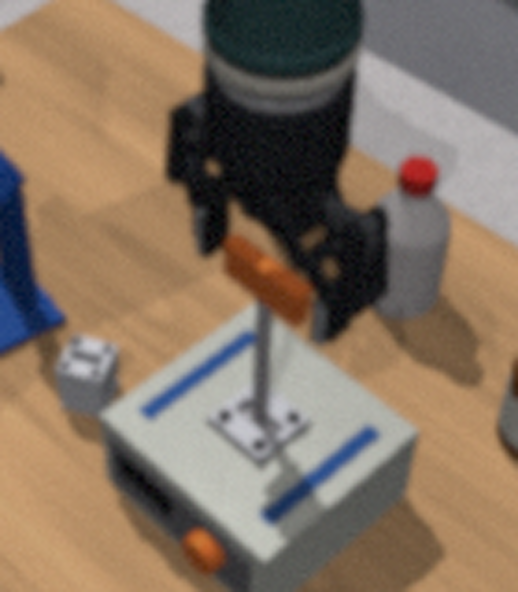

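The lifter is released and stands upright. Its foot sits about 47.5 mm up in the block's frame. I'll wait a little, then grip again.

Call:
jog_arm --turn '[[0, 0, 0], [0, 0, 0], [0, 0, 0]]' --slide '[[0, 0, 0], [0, 0, 0], [0, 0, 0]]' --grip '[100, 100, 100]'

```text
time: 10.5
tool_pos: [0.5284, -0.0121, 0.205]
tcp_rot: [-1.573, 0.039, -0.038]
wrist_force: [-0.0, 0.1, -0.6]
width: 1.0
```

Call:
jog_arm --turn '[[0, 0, 0], [0, 0, 0], [0, 0, 0], [0, 0, 0], [0, 0, 0]]' --slide '[[0, 0, 0], [0, 0, 0], [0, 0, 0], [0, 0, 0], [0, 0, 0]]' --grip '[85, 75, 65, 55, 45]' --newtons 100

```text
time: 11.0
tool_pos: [0.5286, -0.012, 0.2055]
tcp_rot: [-1.573, 0.039, -0.038]
wrist_force: [-0.7, 0.0, 2.3]
width: 0.685
```

Call:
jog_arm --turn '[[0, 0, 0], [0, 0, 0], [0, 0, 0], [0, 0, 0], [0, 0, 0]]' --slide '[[0, 0, 0], [0, 2, 0], [0, 2, 0], [0, 2, 0], [0, 0, 0]]' --grip '[45, 45, 45, 45, 45]'

```text
time: 11.5
tool_pos: [0.5285, -0.0121, 0.199]
tcp_rot: [-1.573, 0.039, -0.038]
wrist_force: [0.3, 0.4, 5.7]
width: 0.689
```

```bash
python3 - <<'E'
from h import *
st()
E
```

```text
t 11.5 pos [528.5 -12.1 199. ] app [-0.001 -0.003 -1.   ] jaw [ 0.049  0.999 -0.003] F [0.3 0.4 5.7] w 0.689 q [-0.07  0.02  1.97 -0.    1.15 -1.59] T [0.3  0.08 0.01]
```

Call:
jog_arm --turn '[[0, 0, 0], [0, 0, 0], [0, 0, 0], [0, 0, 0]]' --slide '[[0, 2, 0], [0, 2, 0], [0, 1.5, 0], [0, 0, 0]]' --grip '[45, 45, 45, 45]'

```text
time: 11.9
tool_pos: [0.5288, -0.0121, 0.194]
tcp_rot: [-1.573, 0.038, -0.039]
wrist_force: [-0.1, 0.2, 7.1]
width: 0.681
```

```bash
python3 - <<'E'
from meas import *
st()
p=eyes.read_camera('wrist'); save(p,'w11.png',(100,60,400,360),2)
W=heater(p); shaft(p,W,.528,-.0105,.1,.165)
E
```

```text
t 11.9 pos [528.8 -12.1 194. ] app [ 0.    -0.003 -1.   ] jaw [ 0.049  0.999 -0.003] F [-0.1  0.2  7.1] w 0.681 q [-0.07  0.03  1.97 -0.    1.14 -1.59] T [0.29 0.25 0.06]
heater 28673 [ 0.523  -0.0103] [0.1511 0.1306] 87.25 z 0.0745
block 2864 [ 0.5277 -0.0103] [0.0461 0.0468] 87.09 z 0.0805
shaft 739 at z 0.1325 [ 0.528  -0.0112] slope [ 0.0049 -0.0058] rms 0.0002
```

Call:
jog_arm --turn '[[0, 0, 0], [0, 0, 0], [0, 0, 0]]' --slide '[[0, 1, 0], [0, 0.5, 0], [0, 0, 0]]' --grip '[45, 45, 45]'

```text
time: 12.25
tool_pos: [0.5288, -0.0121, 0.1928]
tcp_rot: [-1.573, 0.038, -0.039]
wrist_force: [-0.5, 0.4, 6.8]
width: 0.686
```

```bash
python3 - <<'E'
from h import *
st()
E
```

```text
t 12.25 pos [528.8 -12.1 192.8] app [ 0.    -0.003 -1.   ] jaw [ 0.049  0.999 -0.003] F [-0.5  0.4  6.8] w 0.686 q [-0.07  0.03  1.98 -0.    1.14 -1.59] T [ 0.3   0.32 -0.04]
```

Call:
jog_arm --turn '[[0, 0, 0], [0, 0, 0], [0, 0, 0]]' --slide '[[0, 1, 0], [0, 0.5, 0], [0, 0, 0]]' --grip '[45, 45, 45]'

```text
time: 12.55
tool_pos: [0.5293, -0.0121, 0.1925]
tcp_rot: [-1.573, 0.037, -0.04]
wrist_force: [-1.6, 0.9, 12.4]
width: 0.684
```

```bash
python3 - <<'E'
from meas import *
st()
p=eyes.read_camera('wrist'); save(p,'w12.png',(100,60,400,360),2)
W=cloud(p);hsv=cv2.cvtColor(p['img'],cv2.COLOR_RGB2HSV);x,y,z=np.moveaxis(W,2,0)
P=W[(hsv[...,0]<22)&(hsv[...,1]>150)&(z>.17)&(z<.26)&(abs(x-.527)<.05)&(abs(y+.01)<.028)]
print(np.percentile(P[:,2],[50,80,95,99]).round(4))
E
```

```text
t 12.55 pos [529.3 -12.1 192.5] app [ 0.001 -0.003 -1.   ] jaw [ 0.049  0.999 -0.003] F [-1.6  0.9 12.4] w 0.684 q [-0.07  0.03  1.98 -0.    1.13 -1.59] T [ 0.33  0.63 -0.01]
[0.2084 0.2115 0.2121 0.2125]
```

View pics/w12.png

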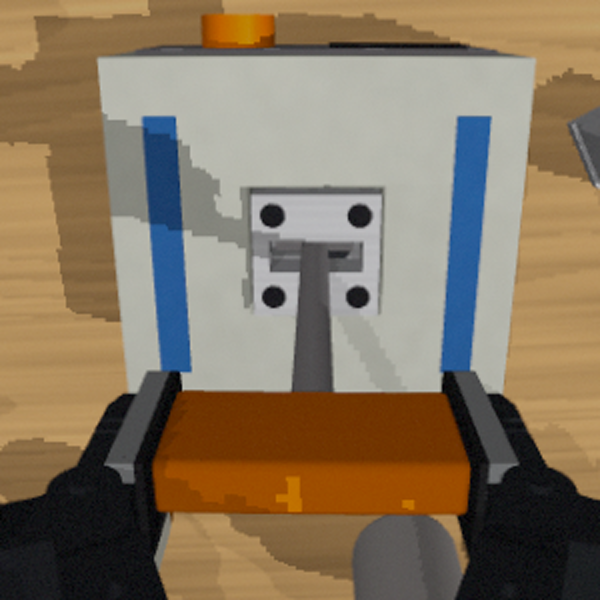

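Force jumped to 12.4 N at z = 0.1925, so the foot is on the hard floor. I'll ease off 0.5 mm and turn clockwise, which is positive about tool y.

Call:
jog_arm --turn '[[0, 0, 0], [0, 0.05, 0], [0, 0.1, 0], [0, 0.1, 0], [0, 0.1, 0]]' --slide '[[0, -0.8, 0], [0, 0, 0], [0, 0, 0], [0, 0, 0], [0, 0, 0]]' --grip '[45, 45, 45, 45, 45]'

```text
time: 13.1
tool_pos: [0.5291, -0.0124, 0.1926]
tcp_rot: [-1.551, 0.315, -0.317]
wrist_force: [-2.0, 1.2, 8.6]
width: 0.682
```

```bash
python3 - <<'E'
from h import *
st()
E
```

```text
t 13.1 pos [529.1 -12.4 192.6] app [ 0.001 -0.004 -1.   ] jaw [ 0.392  0.92  -0.003] F [-2.   1.2  8.6] w 0.682 q [-0.07  0.03  1.98 -0.    1.13 -1.23] T [0.03 0.33 0.02]
```

Call:
jog_arm --turn '[[0, 0.1, 0], [0, 0.1, 0], [0, 0.1, 0], [0, 0.1, 0], [0, 0.1, 0]]' --slide '[[0, 0, 0], [0, 0, 0], [0, 0, 0], [0, 0, 0], [0, 0, 0]]' --grip '[45, 45, 45, 45, 45]'

```text
time: 13.6
tool_pos: [0.5287, -0.0124, 0.1926]
tcp_rot: [-1.457, 0.704, -0.706]
wrist_force: [-2.3, -0.2, 8.7]
width: 0.683
```

Call:
jog_arm --turn '[[0, 0.1, 0], [0, 0.1, 0], [0, 0.1, 0], [0, 0.1, 0], [0, 0.1, 0]]' --slide '[[0, 0, 0], [0, 0, 0], [0, 0, 0], [0, 0, 0], [0, 0, 0]]' --grip '[45, 45, 45, 45, 45]'

```text
time: 14.1
tool_pos: [0.5281, -0.0123, 0.1925]
tcp_rot: [-1.288, 1.085, -1.086]
wrist_force: [-3.6, 1.1, 11.7]
width: 0.682
```

```bash
python3 - <<'E'
from h import *
st()
s=bot.read_state();M=rotm(s['tcp_rot']);print(np.degrees(np.arctan2(M[1,2],M[0,2])))
E
```

```text
t 14.1 pos [528.1 -12.3 192.5] app [-0.002 -0.003 -1.   ] jaw [ 0.986  0.167 -0.002] F [-3.6  1.1 11.7] w 0.682 q [-0.07  0.03  1.98 -0.    1.14 -0.23] T [0.17 1.18 0.09]
9.621154041511968
```

Call:
jog_arm --turn '[[0, 0.08, 0], [0, 0.07, 0], [0, 0.05, 0], [0, 0, 0]]' --slide '[[0, 0, 0], [0, 0, 0], [0, 0, 0], [0, 0, 0]]' --grip '[45, 45, 45, 45]'

```text
time: 14.5
tool_pos: [0.5279, -0.0122, 0.1925]
tcp_rot: [-1.199, 1.231, -1.232]
wrist_force: [-3.8, 1.1, 11.6]
width: 0.685
```

```bash
python3 - <<'E'
from h import *
st()
s=bot.read_state();M=rotm(s['tcp_rot']);print(np.degrees(np.arctan2(M[1,2],M[0,2])))
E
```

```text
t 14.5 pos [527.9 -12.2 192.5] app [-0.002 -0.003 -1.   ] jaw [ 1.    -0.029 -0.002] F [-3.8  1.1 11.6] w 0.685 q [-0.07  0.03  1.98 -0.    1.14 -0.04] T [ 0.19  1.27 -0.02]
-1.669851906725046
```

Call:
jog_arm --turn '[[0, 0.03, 0], [0, 0.03, 0], [0, 0, 0]]' --slide '[[0, 0, 0], [0, 0, 0], [0, 0, 0]]' --grip '[45, 45, 45]'

```text
time: 14.8
tool_pos: [0.5282, -0.0122, 0.1926]
tcp_rot: [-1.169, 1.274, -1.276]
wrist_force: [-3.3, 1.4, 11.2]
width: 0.683
```

```bash
python3 - <<'E'
from meas import *
st()
s=bot.read_state();M=rotm(s['tcp_rot']);print(np.degrees(np.arctan2(M[1,2],M[0,2])))
p=eyes.read_camera('wrist'); save(p,'w13.png',s=1.4); W=heater(p)
E
```

```text
t 14.8 pos [528.2 -12.2 192.6] app [-0.001 -0.003 -1.   ] jaw [ 0.996 -0.088 -0.001] F [-3.3  1.4 11.2] w 0.683 q [-0.07  0.03  1.98 -0.    1.14  0.02] T [0.17 1.08 0.07]
-5.074205714277972
heater 28324 [ 0.528  -0.0036] [0.1371 0.1409] 86.86 z 0.0746
block 3035 [ 0.5284 -0.0104] [0.0469 0.0462] 85.56 z 0.0805
```

View pics/w13.png

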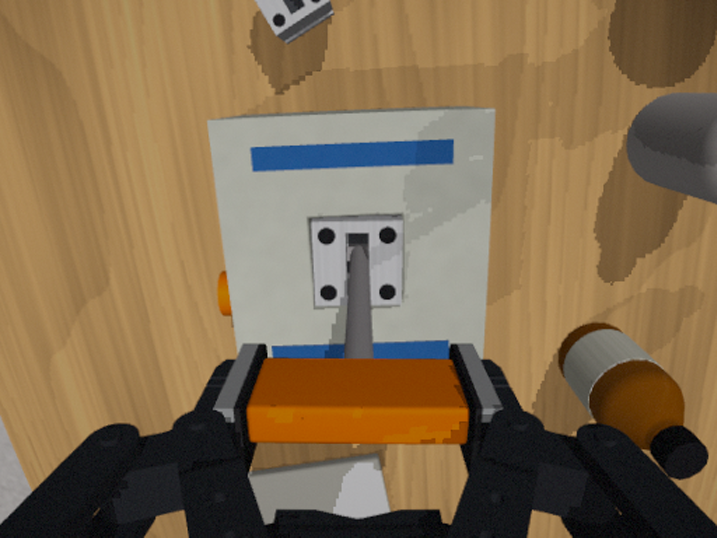

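The wrist view shows the slot, at (357,240), now crossing under the grip, which is turned 92° from it. I'll ease back slightly and pull up.

Call:
jog_arm --turn '[[0, -0.03, 0], [0, 0, 0], [0, 0, 0], [0, 0, 0], [0, 0, 0]]' --slide '[[0, 0, 0], [0, -2, 0], [0, -2, 0], [0, -1, 0], [0, 0, 0]]' --grip '[45, 45, 45, 45, 45]'

```text
time: 15.35
tool_pos: [0.5281, -0.0122, 0.1965]
tcp_rot: [-1.184, 1.252, -1.254]
wrist_force: [-1.3, 0.3, 6.7]
width: 0.687
```

```bash
python3 - <<'E'
from meas import *
st()
p=eyes.read_camera('wrist'); W=heater(p); shaft(p,W,.528,-.0105,.1,.165)
E
```

```text
t 15.35 pos [528.1 -12.2 196.5] app [-0.002 -0.003 -1.   ] jaw [ 0.998 -0.058 -0.001] F [-1.3  0.3  6.7] w 0.687 q [-0.07  0.03  1.97 -0.    1.14 -0.01] T [ 0.19  0.57 -0.04]
heater 27886 [ 0.5279 -0.0036] [0.1365 0.1407] 87.01 z 0.0746
block 2950 [ 0.5285 -0.0104] [0.0467 0.0462] 85.9 z 0.0805
shaft 715 at z 0.1325 [ 0.5292 -0.0113] slope [-0.0068  0.0008] rms 0.0002
```

Call:
jog_arm --turn '[[0, 0, 0], [0, 0, 0], [0, 0, 0], [0, 0, 0], [0, 0, 0]]' --slide '[[0, -1, 0], [0, -1, 0], [0, -1, 0], [0, -1, 0], [0, 0, 0]]' --grip '[45, 45, 45, 45, 45]' --newtons 120

```text
time: 15.9
tool_pos: [0.5278, -0.0121, 0.1995]
tcp_rot: [-1.185, 1.252, -1.253]
wrist_force: [-0.8, -0.3, -4.9]
width: 0.679
```

```bash
python3 - <<'E'
from meas import *
st()
p=eyes.read_camera('wrist'); W=heater(p); shaft(p,W,.528,-.0105,.1,.165)
E
```

```text
t 15.9 pos [527.8 -12.1 199.5] app [-0.003 -0.003 -1.   ] jaw [ 0.998 -0.058 -0.002] F [-0.8 -0.3 -4.9] w 0.679 q [-0.07  0.02  1.97 -0.    1.15 -0.01] T [-0.01  0.06  0.01]
heater 27445 [ 0.528  -0.0043] [0.1381 0.1408] 86.91 z 0.0746
block 3010 [ 0.528  -0.0103] [0.0466 0.0461] 85.91 z 0.0832
shaft 677 at z 0.1325 [ 0.5288 -0.0112] slope [-0.0066  0.0013] rms 0.0002
```

The block is rising with the lifter: its top is at 0.083 and the downward pull on the tool is 4.9 N. I'll continue straight up.

Call:
jog_arm --turn '[[0, 0, 0], [0, 0, 0], [0, 0, 0], [0, 0, 0], [0, 0, 0]]' --slide '[[0, -2, 0], [0, -3, 0], [0, -4, 0], [0, -4, 0], [0, 0, 0]]' --grip '[45, 45, 45, 45, 45]'

```text
time: 16.45
tool_pos: [0.5283, -0.0121, 0.2149]
tcp_rot: [-1.184, 1.251, -1.254]
wrist_force: [-3.7, -0.2, 1.9]
width: 0.681
```

```bash
python3 - <<'E'
from h import *
st()
p=eyes.read_camera('side'); save(p,'s14.png',(200,100,340,260),3.7)
E
```

```text
t 16.45 pos [528.3 -12.1 214.9] app [-0.001 -0.003 -1.   ] jaw [ 0.998 -0.058 -0.001] F [-3.7 -0.2  1.9] w 0.681 q [-0.07  0.01  1.95 -0.    1.18 -0.01] T [0.13 1.29 0.01]
```

View pics/s14.png

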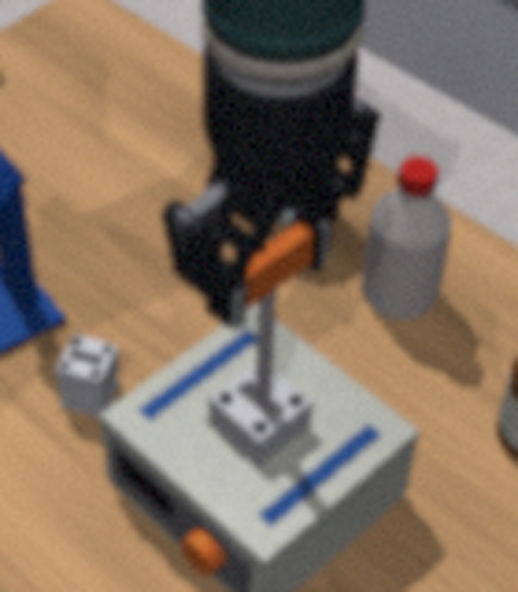

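Call:
jog_arm --turn '[[0, 0, 0], [0, 0, 0], [0, 0, 0]]' --slide '[[0, -2, -0.8], [0, -4, 0], [0, 0, 0]]' --grip '[45, 45, 45]'

```text
time: 16.8
tool_pos: [0.5279, -0.0121, 0.2199]
tcp_rot: [-1.183, 1.25, -1.254]
wrist_force: [-1.3, -0.7, -2.6]
width: 0.679
```

```bash
python3 - <<'E'
from h import *
st()
p=eyes.read_camera('wrist'); np.savez('w15.npz',**p);save(p,'w15.png',s=1.4)
W=cloud(p);x,y,z=np.moveaxis(W,2,0)
m=(z>.092)&(z<.125)&(abs(x-.528)<.04)&(abs(y+.0105)<.04)
P=W[m]; A=np.c_[P[:,:2]-[.528,-.0105],np.ones(len(P))]
zt=np.median(P[:,2]); k=abs(P[:,2]-zt)<.003; c=np.linalg.lstsq(A[k],P[k,2],rcond=None)[0]; print(k.sum(),'top plane',c,cv2.minAreaRect(P[k,:2].astype(np.float32)))
E
```

```text
t 16.8 pos [527.9 -12.1 219.9] app [-0.    -0.003 -1.   ] jaw [ 0.998 -0.058  0.   ] F [-1.3 -0.7 -2.6] w 0.679 q [-0.07  0.01  1.95 -0.    1.19 -0.01] T [0.01 0.46 0.04]
2972 top plane [ 0.00576942 -0.00573684  0.10361078] ((0.5284209251403809, -0.010435875505208969), (0.04673083499073982, 0.04598969593644142), 86.5772476196289)
```

View pics/w15.png

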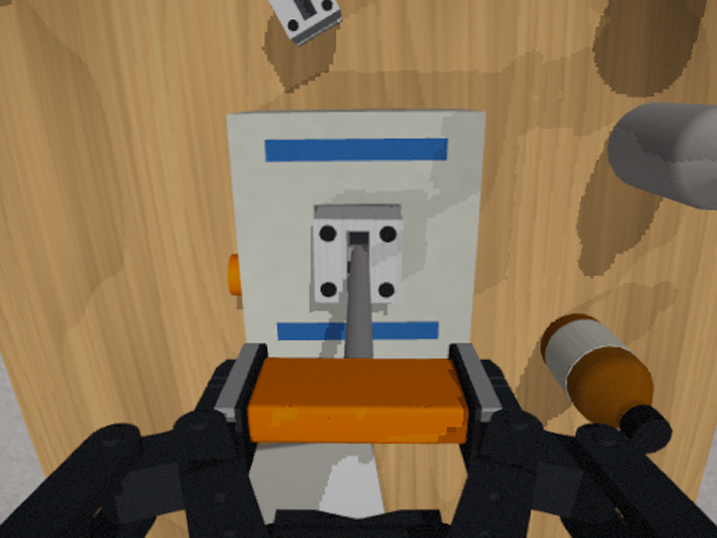

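Call:
jog_arm --turn '[[0, 0, 0], [0, 0, 0], [0, 0, 0], [0, 0, 0], [0, 0, 0]]' --slide '[[0, -6, -0.4], [0, -8, 0], [0, -8, 0], [0, -8, 0], [0, -6, 0]]' --grip '[45, 45, 45, 45, 45]'

```text
time: 17.35
tool_pos: [0.5278, -0.0119, 0.2567]
tcp_rot: [-1.183, 1.25, -1.255]
wrist_force: [-0.2, 0.1, -3.3]
width: 0.679
```

Call:
jog_arm --turn '[[0, 0, 0], [0, 0, 0], [0, 0, 0], [0, 0, 0], [0, 0, 0]]' --slide '[[0, -10, 0], [0, -10, 0], [0, -10, 0], [0, -5, 0], [0, 0, 0]]' --grip '[45, 45, 45, 45, 45]'

```text
time: 17.85
tool_pos: [0.528, -0.0118, 0.2917]
tcp_rot: [-1.182, 1.249, -1.255]
wrist_force: [0.1, 0.0, -3.0]
width: 0.677
```

```bash
python3 - <<'E'
from h import *
st()
p=eyes.read_camera('side'); np.savez('s16.npz',**p);save(p,'s16.png',s=1.4)
p=eyes.read_camera('wrist');W=cloud(p);x,y,z=np.moveaxis(W,2,0)
m=(z>.15)&(z<.21)&(abs(x-.528)<.04)&(abs(y+.0105)<.04)&(cv2.cvtColor(p['img'],cv2.COLOR_RGB2HSV)[...,1]<90)
P=W[m]; A=np.c_[P[:,:2]-[.528,-.0105],np.ones(len(P))]
zt=np.median(P[:,2]); k=abs(P[:,2]-zt)<.003; c=np.linalg.lstsq(A[k],P[k,2],rcond=None)[0]; print(k.sum(),'top plane',c,cv2.minAreaRect(P[k,:2].astype(np.float32)))
M=rotm(bot.read_state()['tcp_rot'])
print('tile move:'); plan([.4685,-.2712,.305],M,8)
E
```

```text
t 17.85 pos [528.  -11.8 291.7] app [ 0.001 -0.003 -1.   ] jaw [ 0.998 -0.058  0.002] F [ 0.1  0.  -3. ] w 0.677 q [-0.07 -0.04  1.86 -0.    1.32 -0.01] T [-0.01  0.03  0.02]
2973 top plane [ 0.00949938 -0.00689543  0.17456368] ((0.5281693935394287, -0.010171709582209587), (0.04698842018842697, 0.04614097252488136), 86.87557983398438)
tile move:
total mm [ -58.7 -259.4   14.8] norm 266.4 rot deg [0. 0. 0.]
turn [[0, 0, 0], [0, 0, 0], [0, 0, 0], [0, 0, 0], [0, 0, 0]] 
slide [[32.8, -1.7, -5.4], [32.8, -1.7, -5.4], [32.8, -1.7, -5.4], [32.8, -1.7, -5.4], [32.8, -1.7, -5.4]]
turn [[0, 0, 0], [0, 0, 0], [0, 0, 0]] 
slide [[32.8, -1.7, -5.4], [32.8, -1.7, -5.4], [32.8, -1.7, -5.4]]
```

View pics/s16.png

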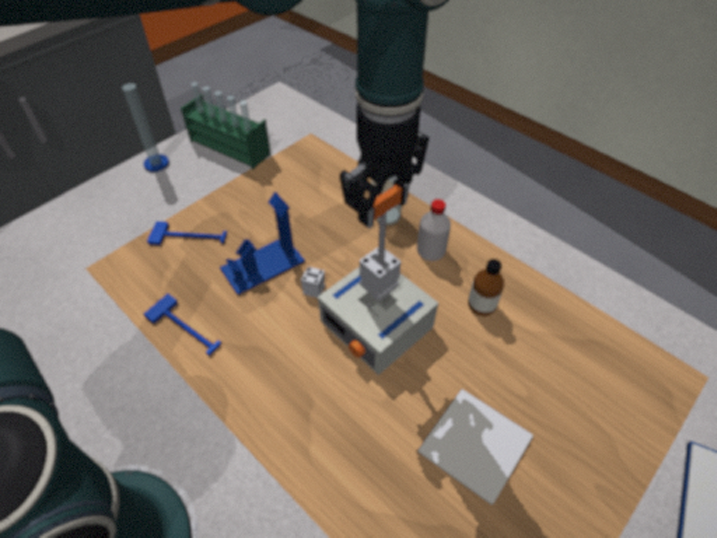

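The block hangs level, base at about 0.113, directly above the well. Next I carry it to the tile.

Call:
jog_arm --turn '[[0, 0, 0], [0, 0, 0], [0, 0, 0], [0, 0, 0], [0, 0, 0]]' --slide '[[6, 0, -1], [14, 0, -2.5], [20, 0, -3.5], [20, 0, -3.5], [20, 0, -3.5]]' --grip '[45, 45, 45, 45, 45]'

```text
time: 18.45
tool_pos: [0.5078, -0.0925, 0.2901]
tcp_rot: [-1.185, 1.252, -1.254]
wrist_force: [0.5, 0.4, -2.7]
width: 0.682
```

Call:
jog_arm --turn '[[0, 0, 0], [0, 0, 0], [0, 0, 0], [0, 0, 0], [0, 0, 0]]' --slide '[[20, 0, -3.5], [20, 0, -3.5], [20, 0, -3.5], [20, 0, -3.5], [20, 0, -3.5]]' --grip '[45, 45, 45, 45, 45]'

```text
time: 18.95
tool_pos: [0.4842, -0.1914, 0.2904]
tcp_rot: [-1.185, 1.252, -1.254]
wrist_force: [-0.9, -0.2, -3.9]
width: 0.681
```

Call:
jog_arm --turn '[[0, 0, 0], [0, 0, 0], [0, 0, 0], [0, 0, 0], [0, 0, 0]]' --slide '[[20, 0, -3.5], [20, 0, -3.5], [20, 0, -3], [15, 0, -2], [8, 0, 0]]' --grip '[45, 45, 45, 45, 45]'

```text
time: 19.45
tool_pos: [0.4676, -0.2735, 0.2908]
tcp_rot: [-1.184, 1.253, -1.255]
wrist_force: [0.1, -0.0, -3.5]
width: 0.675
```

```bash
cat > blk.py <<'E'
from h import *
def blk(zl,zh,n='wrist',png=None,c=(.4685,-.272)):
    p=eyes.read_camera(n);W=cloud(p);x,y,z=np.moveaxis(W,2,0)
    if png: save(p,png,s=1.4)
    hsv=cv2.cvtColor(p['img'],cv2.COLOR_RGB2HSV)
    m=(z>zl)&(z<zh)&(abs(x-c[0])<.04)&(abs(y-c[1])<.04)&(hsv[...,1]<90)
    P=W[m];A=np.c_[P[:,:2]-c,np.ones(len(P))]
    h,e=np.histogram(P[:,2],np.arange(zl,zh,.002));zt=e[h.argmax()]+.001
    k=abs(P[:,2]-zt)<.003; q=np.linalg.lstsq(A[k],P[k,2],rcond=None)[0]
    print(n,k.sum(),'plane',q.round(4),cv2.minAreaRect(P[k,:2].astype(np.float32)))
    t=(abs(z-.008)<.004)&(hsv[...,1]<45)&(abs(x-c[0])<.09)&(abs(y-c[1])<.09)
    if t.sum()>50: print('tile',t.sum(),cv2.minAreaRect(W[t][:,:2].astype(np.float32)),np.median(z[t]))
    return p,W
E
python3 - <<'E'
from blk import *
st()
blk(.14,.21,'wrist','w17.png');blk(.14,.21,'side','s17.png')
E
```

```text
t 19.45 pos [ 467.6 -273.5  290.8] app [-0.002 -0.003 -1.   ] jaw [ 0.998 -0.06  -0.001] F [ 0.1 -0.  -3.5] w 0.675 q [-0.57 -0.01  1.84 -0.    1.32 -0.51] T [ 0.02 -0.03  0.03]
wrist 2957 plane [ 0.0047 -0.0067  0.1745] ((0.4680462181568146, -0.27175062894821167), (0.04649931192398071, 0.04612092673778534), 86.32830810546875)
tile 8266 ((0.4698540270328522, -0.27069705724716187), (0.12985701858997345, 0.12944258749485016), 5.845002174377441) 0.007481532282002823
side 475 plane [0.0077 0.0029 0.1748] ((0.4675944149494171, -0.2721201181411743), (0.045829661190509796, 0.04800299182534218), 85.51564025878906)
tile 3101 ((0.469721257686615, -0.2694823443889618), (0.13205181062221527, 0.12929131090641022), 6.004745960235596) 0.007861869694462675
```

View pics/w17.png

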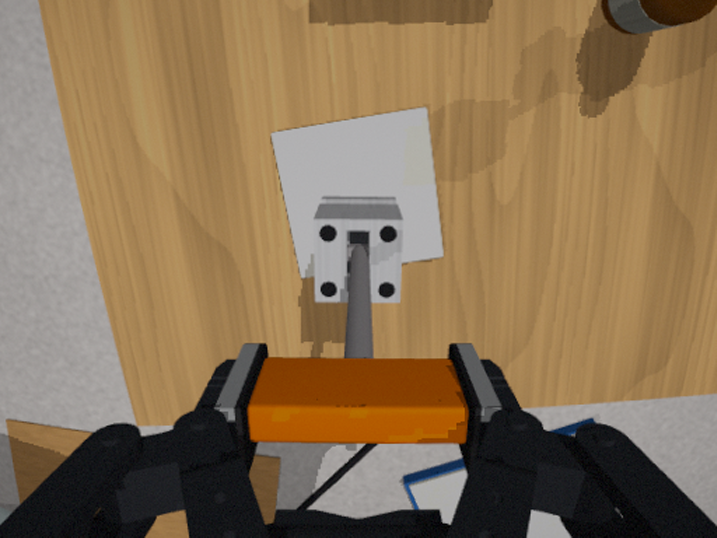

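View pics/s17.png

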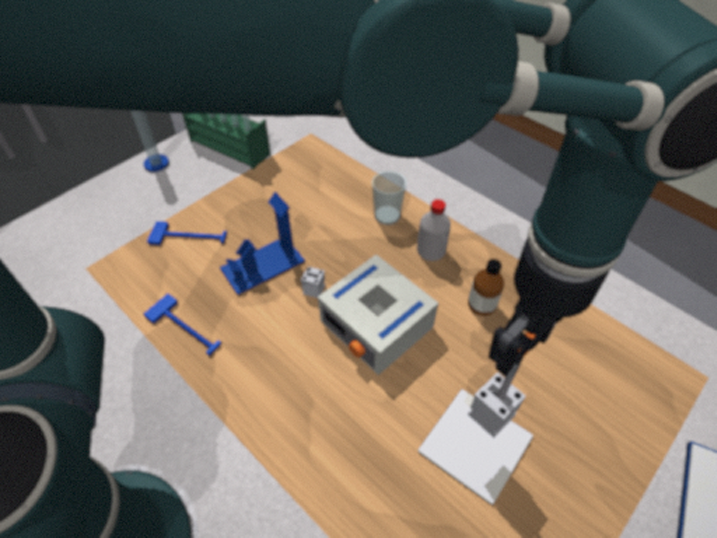

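The block hangs over the tile, about 2 mm off its centre. I'll lower it.

Call:
jog_arm --turn '[[0, 0, 0], [0, 0, 0], [0, 0, 0], [0, 0, 0], [0, 0, 0]]' --slide '[[-1, 8, 1.5], [0, 15, 0], [0, 15, 0], [0, 15, 0], [0, 15, 0]]' --grip '[45, 45, 45, 45, 45]'

```text
time: 20.05
tool_pos: [0.4696, -0.2703, 0.2209]
tcp_rot: [-1.185, 1.252, -1.252]
wrist_force: [0.3, 0.9, -4.0]
width: 0.676
```

Call:
jog_arm --turn '[[0, 0, 0], [0, 0, 0], [0, 0, 0], [0, 0, 0], [0, 0, 0]]' --slide '[[0, 12, 0], [0, 8, 0], [0, 5, 0], [0, 3, 0], [0, 0, 0]]' --grip '[45, 45, 45, 45, 45]'

```text
time: 20.55
tool_pos: [0.4701, -0.2713, 0.1951]
tcp_rot: [-1.184, 1.251, -1.254]
wrist_force: [0.3, 0.2, -3.6]
width: 0.684
```

```bash
python3 - <<'E'
from blk import *
st()
blk(.06,.10,'wrist','w18.png')
E
```

```text
t 20.55 pos [ 470.1 -271.3  195.1] app [-0.001 -0.003 -1.   ] jaw [ 0.998 -0.058 -0.001] F [ 0.3  0.2 -3.6] w 0.684 q [-0.57  0.05  1.95 -0.    1.14 -0.51] T [0.02 0.04 0.03]
wrist 2961 plane [ 0.0065 -0.007   0.0788] ((0.4705810546875, -0.26955708861351013), (0.04664701968431473, 0.04600786790251732), 86.5141372680664)
tile 13617 ((0.46981626749038696, -0.27065759897232056), (0.12961769104003906, 0.12956500053405762), 5.796411991119385) 0.00747844411559534
```

Call:
jog_arm --turn '[[0, 0, 0], [0, 0, 0], [0, 0, 0], [0, 0, 0], [0, 0, 0]]' --slide '[[0, 3, 0], [0, 3, 0], [0, 1.5, 0], [0, 0.5, 0], [0, 0, 0]]' --grip '[45, 45, 45, 45, 45]'

```text
time: 21.1
tool_pos: [0.4699, -0.2712, 0.187]
tcp_rot: [-1.184, 1.251, -1.254]
wrist_force: [0.9, 0.5, -4.5]
width: 0.68
```

Call:
jog_arm --turn '[[0, 0, 0], [0, 0, 0]]' --slide '[[0, 0.5, 0], [0, 0, 0]]' --grip '[45, 45]'

```text
time: 21.3
tool_pos: [0.47, -0.2712, 0.1866]
tcp_rot: [-1.184, 1.251, -1.254]
wrist_force: [-0.7, -0.1, -3.5]
width: 0.68
```

```bash
python3 - <<'E'
from blk import *
st()
blk(.06,.10,'wrist','w19.png')
E
```

```text
t 21.3 pos [ 470.  -271.2  186.6] app [-0.001 -0.003 -1.   ] jaw [ 0.998 -0.058 -0.001] F [-0.7 -0.1 -3.5] w 0.68 q [-0.57  0.06  1.95 -0.    1.12 -0.51] T [ 0.04 -0.01  0.03]
wrist 2957 plane [ 0.0073 -0.0074  0.0704] ((0.47055312991142273, -0.26951855421066284), (0.04665375128388405, 0.04610074311494827), 86.73397827148438)
tile 14514 ((0.4699195325374603, -0.27065229415893555), (0.12954965233802795, 0.12965244054794312), 5.829176902770996) 0.00746313906934129
```

Call:
jog_arm --turn '[[0, 0, 0], [0, 0, 0], [0, 0, 0]]' --slide '[[0, 0.5, 0], [0, 0.5, 0], [0, 0, 0]]' --grip '[45, 45, 45]'

```text
time: 21.65
tool_pos: [0.4701, -0.2713, 0.1858]
tcp_rot: [-1.184, 1.251, -1.254]
wrist_force: [0.6, -0.1, -1.4]
width: 0.673
```

```bash
python3 - <<'E'
from blk import *
st()
E
```

```text
t 21.65 pos [ 470.1 -271.3  185.8] app [-0.001 -0.003 -1.   ] jaw [ 0.998 -0.058 -0.001] F [ 0.6 -0.1 -1.4] w 0.673 q [-0.57  0.06  1.96 -0.    1.12 -0.51] T [0.04 0.15 0.02]
```

Call:
jog_arm --turn '[[0, 0, 0], [0, 0, 0]]' --slide '[[0, 0.4, 0], [0, 0, 0]]' --grip '[45, 45]'

```text
time: 21.85
tool_pos: [0.4702, -0.2714, 0.1858]
tcp_rot: [-1.184, 1.251, -1.254]
wrist_force: [-0.2, 0.8, 0.8]
width: 0.682
```

Call:
jog_arm --turn '[[0, 0, 0], [0, 0, 0], [0, 0, 0], [0, 0, 0], [0, 0, 0]]' --slide '[[0, 0, 0], [0, 0, 0], [0, 0, 0], [0, 0, 0], [0, 0, 0]]' --grip '[72, 80, 90, 100, 100]'

```text
time: 22.35
tool_pos: [0.4701, -0.2712, 0.1853]
tcp_rot: [-1.184, 1.251, -1.254]
wrist_force: [0.1, -0.5, 0.2]
width: 1.0
```

```bash
python3 - <<'E'
from blk import *
st()
blk(.06,.10,'wrist','w20.png')
E
```

```text
t 22.35 pos [ 470.1 -271.2  185.3] app [-0.001 -0.003 -1.   ] jaw [ 0.998 -0.058 -0.001] F [ 0.1 -0.5  0.2] w 1.0 q [-0.57  0.06  1.96 -0.    1.12 -0.51] T [ 0.05 -0.   -0.04]
wrist 2970 plane [-0.0025 -0.0061  0.0695] ((0.47137683629989624, -0.2701583802700043), (0.046900425106287, 0.04617917165160179), 86.00967407226562)
tile 14662 ((0.469943642616272, -0.2707773745059967), (0.12975066900253296, 0.13003239035606384), 5.843365669250488) 0.0074801455529214245
```

View pics/w20.png

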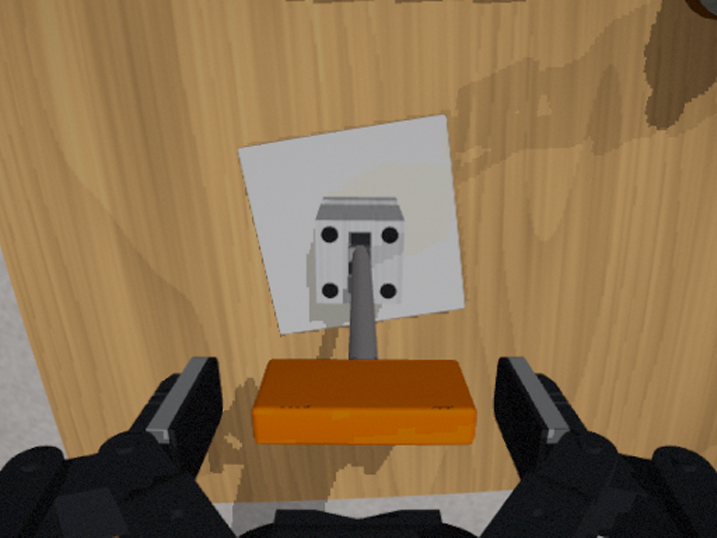

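The lifter stands clear of both fingers, with gaps at (237,400) and (485,400). I'll retreat straight up.

Call:
jog_arm --turn '[[0, 0, 0], [0, 0, 0], [0, 0, 0], [0, 0, 0], [0, 0, 0]]' --slide '[[0, -8, 0], [0, -15, 0], [0, -25, 0], [0, -30, 0], [0, -30, 0]]' --grip '[100, 100, 100, 100, 100]'

```text
time: 22.9
tool_pos: [0.4702, -0.2709, 0.2957]
tcp_rot: [-1.184, 1.25, -1.255]
wrist_force: [-1.0, -0.1, 0.3]
width: 0.997
```

Call:
jog_arm --turn '[[0, 0, 0], [0, 0, 0], [0, 0, 0], [0, 0, 0], [0, 0, 0]]' --slide '[[0, -20, 0], [0, 0, 0], [0, 0, 0], [0, 0, 0], [0, 0, 0]]' --grip '[100, 100, 100, 100, 100]'

```text
time: 23.4
tool_pos: [0.4694, -0.2704, 0.3115]
tcp_rot: [-1.185, 1.254, -1.251]
wrist_force: [-0.1, -0.6, -0.3]
width: 1.001
```

```bash
python3 - <<'E'
from blk import *
st()
p,W=blk(.06,.10,'wrist','w21.png')
blk(.06,.10,'side','s21.png')
hsv=cv2.cvtColor(p['img'],cv2.COLOR_RGB2HSV);x,y,z=np.moveaxis(W,2,0)
P=W[(hsv[...,0]<22)&(hsv[...,1]>150)&(z>.19)&(z<.24)&(abs(x-.47)<.05)&(abs(y+.27)<.05)]
print(len(P),np.percentile(P[:,2],[50,95]),cv2.minAreaRect(P[:,:2].astype(np.float32)))
E
```

```text
t 23.4 pos [ 469.4 -270.4  311.5] app [-0.003 -0.001 -1.   ] jaw [ 0.998 -0.058 -0.003] F [-0.1 -0.6 -0.3] w 1.001 q [-0.57 -0.02  1.81 -0.    1.36 -0.51] T [-0.   -0.02  0.01]
wrist 1386 plane [ 0.0007 -0.0045  0.0694] ((0.47192713618278503, -0.2699069678783417), (0.04669395834207535, 0.0454118512570858), 85.69140625)
tile 7206 ((0.46982941031455994, -0.2708618938922882), (0.1298007369041443, 0.1297578066587448), 5.780747890472412) 0.007493218408391733
side 370 plane [-0.0017 -0.0136  0.0697] ((0.4699295461177826, -0.2691913843154907), (0.04502067342400551, 0.04785200580954552), 86.78256225585938)
tile 2694 ((0.469377338886261, -0.2696097493171692), (0.13168033957481384, 0.12914232909679413), 5.980899810791016) 0.007747785126146767
1696 [0.20401486 0.20534814] ((0.47259148955345154, -0.26975327730178833), (0.011975470930337906, 0.05976187437772751), 86.4002685546875)
```

View pics/w21.png

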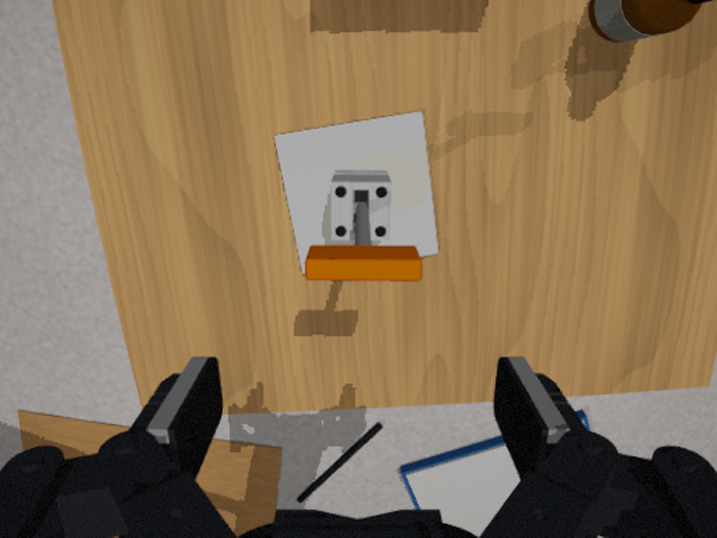

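View pics/s21.png

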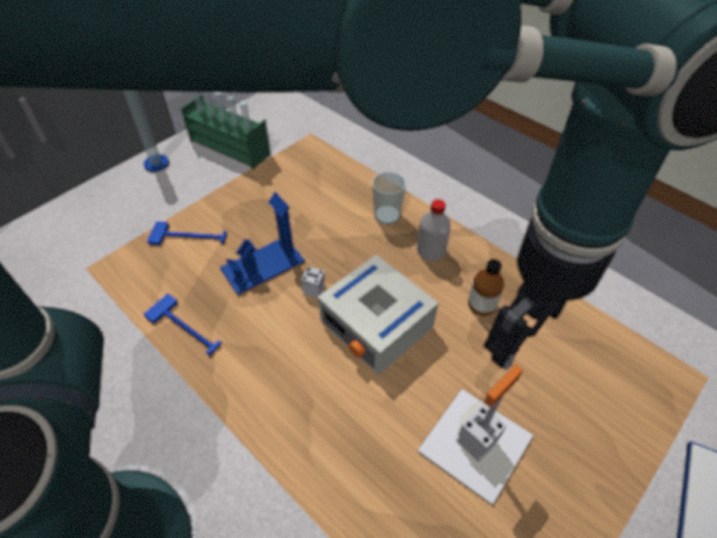

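The block stands centred on the white tile at (482,435) in the side view, with the lifter upright and crosswise in it and the fingers clear. The bottles and beaker are in place.

```bash
python3 - <<'E'
from h import *
print(bot.finish_job()); st()
E
```

```text
the job is handed in; nothing more can be done
None
the job is handed in; nothing more can be done
```

I carried out every step and handed the job in at about 23.5 s of the 69 s allowed. No verdict is reported, so what follows rests on my own measurements.

- **Into the slot:** I gripped the orange lifter by the ends of its flat grip, lifted it out, stood it upright in the slot and let go. It stood on the plunger with its foot about 47.5 mm up the block.
- **Locking:** I gripped it again and pressed down until the force jumped to 12.4 N at the hard floor. I then turned it clockwise to about 92° and eased back slightly before pulling. I felt no clear torque rise at the stop, so I relied on the angle and on the block coming up with the lifter.
- **Pulling out:** The block came up straight, its base about 113 mm above the bench over the well. A passing sideways force of about 4 N showed in the well, so I shifted the pull by about 1 mm.
- **Last checks:**
  - The block stands within about 2 mm of the tile's centre, and its top is level to about 0.005 rad in the wrist view and 0.014 rad in the coarser side view.
  - The lifter is upright and still turned about 90° from the slot.
  - The gripper is clear and the wrist force is near zero.
  - In the last side picture the bottles and beaker looked unmoved; I did not measure their positions again.

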